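# Interlock the third channel in the packing tray

## Task

Pack the loose aluminium channel with the two in the blue tray: turn it over so its open side faces down and lower it gently, without letting it fall, across the gap between them, one flange down inside each, fully home and with its ends flush with theirs. Leave the two channels in place in the tray, and do not disturb the other things on the table.

Things in the scene. Friction and masses are not known exactly. Their poses are not given: they have to be found in the camera images.
- chan: the loose aluminium U-channel, 130 mm long (its x), 64 mm wide over the flanges (its y), 40 mm high (its z), web and flanges 4 mm thick, about 0.19 kg (0.15 to 0.23). Origin at the middle of the web's outer face; z points from the web to the open side, y across the flanges. Starts open side up on the table; stands steadily on either cut end. Centre of mass 13 mm from the web face; gripped lightly away from it, it swings.
- chan_a: packed aluminium U-channel, 130 mm long (its x), 64 mm wide over the flanges (its y), 40 mm high (its z), web and flanges 4 mm thick, about 0.19 kg (0.15 to 0.23). Origin at the middle of the web's outer face; z points from the web to the open side, y across the flanges. It lies open side up in the tray, loose between low strips, with its origin on the tray's 10 mm thick board.
- chan_b: packed channel, identical to chan_a and parallel to it, open side up, its origin on the tray's board. The centre lines of chan_a and chan_b are 100 mm apart, so a 36 mm gap lies between their neighbouring flanges; a channel centred over the gap, open side down, straddles those two flanges with 6 mm to spare on each side, and comes to rest with its web 44 mm above the undersides of theirs (its flange edges on their webs, 54 mm from table to its top).
- tray: fixed blue packing tray, board 160 mm (its x, along the channels) x 190 mm (its y) x 10 mm thick, wooden strips at most 10 mm high on it. Origin at the centre of its underside on the table, midway between the two packed channels; z up.
- tape: bystander: roll of black tape lying flat, 80 mm across, 19 mm high, origin at the centre of its underside
- driver: bystander: red-handled screwdriver, 190 mm long, lying nearest the robot; x along it, origin on its underside
- square: bystander: try square lying flat: steel blade 160 x 28 mm along its x, wooden stock 16 mm high along its y; origin under the blade's middle
- depth_camera: bystander: black bar-shaped depth camera, 150 mm wide on a small round foot, 94 mm tall, origin under the foot
- spool: bystander: filament spool lying flat, black sides and orange filament, 150 mm across and 44 mm high, origin at the centre of its underside
- parts_bin: bystander: open white parts bin, 150 x 110 mm, 60 mm high, origin under its centre
Things that resemble listed ones, but are neither listed nor needed, are in the scene too. Leave any purple or turquoise look-alike of the tray alone.

How it is judged:
By the outcome, as a careful person would: the job done as asked, in the order asked, and still so for the second after the job is handed in, with the robot touching nothing.
It also fails if it takes over 64 s, if anything falls off the work surface, if the arm or the gripper's body presses on something with over 40 N, if the wrist force passes 120 N, or if a joint passes its speed limit or range.

## Robot

A 6-joint arm with a two-finger parallel gripper is mounted at the origin on the work surface. World frame = base frame: x ahead of the robot, y to its left, z up, the work surface at z = 0. Lengths are in mm, angles in rad, forces in N, time in s.
With the tool pointing down it reaches from about 350 to 775 mm from the base axis. Payload 7.3 kg.
Tool frame: the origin (TCP) lies on the centre line of the jaws, within the pads' length; the fingertips stand 22 mm ahead of it and the grasp point (between the pads) lies 3 mm ahead of it; x points along the fingers, z is the direction in which the jaws open and shut, and the axes are right-handed (so a half turn about x gives the same grasp; the last joint's range is limited). The gripper opens to 92 mm and grips with 3 to 60 N. Pads are 19 mm wide; open, the fingers measure 130 mm over their backs; the gripper's body (75 mm by 190 mm) begins 47 mm behind the grasp point.
Start: joints at [-1.282, 0.342, 1.524, -0, 1.275, -0.146], TCP at [221.169, -476.159, 248.741] pointing down, gripper open.
Joint ranges: [-2.53, 2.53], [-0.77, 2.02], [0.04, 2.7], [-1, 4.14], [0.28, 2.66], [-3.11, 3.11]. Speed limits (rad/s): [2.57, 2.57, 3.14, 3.14, 3.14, 3.14].

## Interface

Orientations are given as [roll, pitch, yaw] about the fixed x, y, z axes, in that order (R = Rz(yaw) Ry(pitch) Rx(roll)).
In Python, from plant import readout, imaging, bot gives the robot as it stands.
- The arm moves only by the tool arm_command, never from a script. Its argument "plan" is a list of rows, each an object of numbers: "tx", "ty", "tz": the shift along the tool's x, y, z in cm; "wx", "wy", "wz": the turn, a rotation vector about the tool's x, y, z in rad; "jaw": the opening, from -1 (shut) to 1 (fully open). In form: [{"tx": .., "ty": .., "tz": .., "wx": .., "wy": .., "wz": .., "jaw": ..}, ...]. A call has 1 to 20 rows; each row shifts and turns the commanded pose from where the row before left it, along the tool's axes as they then stand; what a row does not reach is not made up. A row lasts 1/10 s, in which the tool goes at most 50 mm and 8.59 degrees, less where a joint would pass 70% of its speed; a pose out of reach is approached as far as the arm can. A call with a gripper value outside its range is refused whole. The fingers move at their own pace and stop on an object; the grip force is fixed at half the most. Time passes only in rows, so rows that do not move let the fingers close. It gives the time, the measured TCP pose, the force and the opening at its end, in the units of the state.
- readout.get_obs(): the state, without advancing time (a new reading comes with each control period).
- imaging.capture(name): name is "side" or "top" or "wrist"; returns the picture (400x640x3 uint8, blue, green, red); there is no depth.
- imaging.get_calibration(name): a dict with "fx", "fy", "cx", "cy" (pixels), "position" and "rotation" of the camera in the world; the wrist camera has in their place "mount" (4x4, takes a point from camera to tool coordinates, whose origin is the TCP and whose axes are the tool frame's). Camera axes: x right, y up, looking along -z (the intrinsics and any distortion apply to the point x, -y, -z); pixel columns grow to the right and rows downward; lengths in mm; the calibration is good to about 2 mm. A picture is of the moment at which its call begins: read the wrist's pose just before it. get_calibration takes no time and is no camera call.
- bot.close_job(): hands the job in, once; it reports no verdict.
The state is a dict: "time": time; "joint_positions": joint angles; "dq": joint speeds; "tau": joint torques, N m; "tool_pos": TCP position; "tcp_rot": TCP orientation; "contact_force": force on the tool from outside, world axes, zero at the start; "moment": the same for the moment, N m; "grip_width": finger opening in mm.
Only numpy, scipy, OpenCV 4.12 (cv2) and the standard library are available. Lean on these libraries where they do the work, as an engineer would, in place of code of your own. Each camera call takes 0.05 s, during which the arm holds its last target.

## Working session

There is one attempt and no reset: what is moved stays moved. The work goes in short steps, Python scripts to look and compute and a tool call to move; the robot and the scene stay as the last step left them, time stands still between calls to the robot, and variables do not carry over. Pictures are saved under pics/ and viewed, and the job is handed in when it is done.

Besides the shell and the picture viewer there is one more tool, called by a JSON object that holds its "name" and its "arguments", one argument or row to a line. arm_command: Moves the arm, as the interface text tells. Its arguments: {"type":"object","properties":{"plan":{"type":"array"}},"required":["plan"]}

```bash
ls; mkdir -p pics
python3 - <<'E'
from plant import readout, imaging, bot
import cv2
print(readout.get_obs())
for n in ["side","top","wrist"]:
    im=imaging.capture(n); cv2.imwrite(f"pics/{n}0.png",im); print(n,imaging.get_calibration(n))
E
```

```text
pics
{'time': 0.0, 'joint_positions': array([-1.28201878e+00,  3.42703339e-01,  1.52506028e+00,  2.03830924e-05,
        1.27542506e+00, -1.45975558e-01]), 'dq': array([ 0.00046269,  0.00137859, -0.00188097, -0.00022192, -0.00062043,
        0.00052284]), 'tau': array([ 7.91215480e-04, -4.31245673e+01, -2.44217294e+01,  7.18318066e-02,
        5.59844601e-02, -1.25482152e-04]), 'tool_pos': array([ 221.04470623, -475.75597002,  248.03991747]), 'tcp_rot': array([2.98340556, 1.56920018, 1.84735639]), 'contact_force': array([ 1.17856074,  0.06926447, -0.47789434]), 'moment': array([ 0.01888529, -0.03228488, -0.0260147 ]), 'grip_width': 91.80343703516444}
side {'fx': 496.8083085462809, 'fy': 496.8083085462809, 'cx': 329.2288618358967, 'cy': 195.60081902033937, 'position': array([ -406.90187245, -1127.7655043 ,   941.05888503]), 'rotation': array([ 1.00922332, -0.01586163, -0.69101201])}
top {'fx': 438.2001823158169, 'fy': 438.2001823158169, 'cx': 324.88825417282914, 'cy': 201.94374585112328, 'position': array([ 368.98249623,  -35.63088955, 1460.86923375]), 'rotation': array([ 0.10565987, -0.01120926, -1.58908117])}
wrist {'fx': 342.2401393829668, 'fy': 342.2401393829668, 'cx': 320.6745330638308, 'cy': 197.081727285429, 'mount': array([[ 1.61206988e-04,  2.86053405e-01, -9.58213663e-01,
        -1.36169603e+02],
       [-1.38751530e-06,  9.58213675e-01,  2.86053408e-01,
         7.77055833e+01],
       [ 9.99999987e-01, -4.47842724e-05,  1.54867644e-04,
        -6.15095324e-02],
       [ 0.00000000e+00,  0.00000000e+00,  0.00000000e+00,
         1.00000000e+00]])}
```

View pics/top0.png

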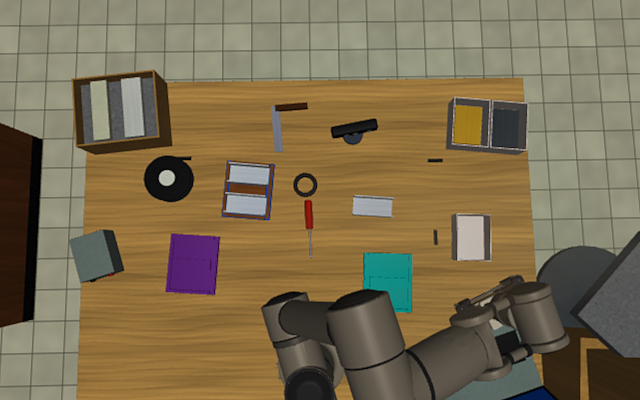

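View pics/side0.png

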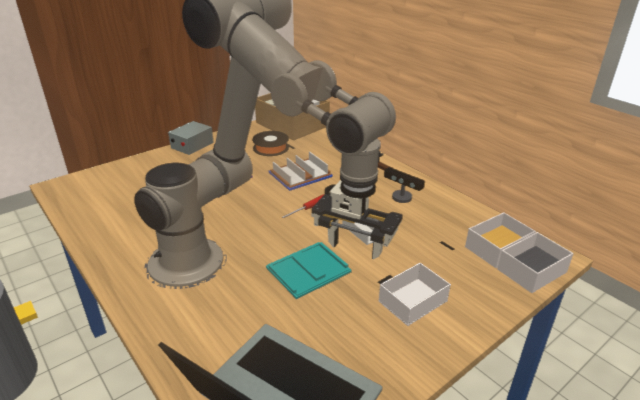

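View pics/wrist0.png

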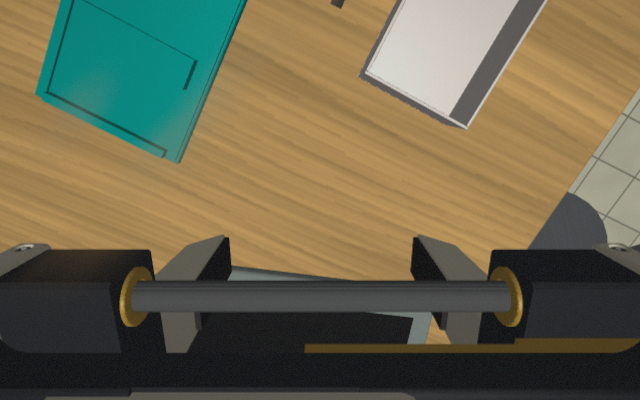

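```bash
cat > h.py <<'E'
import numpy as np, cv2
from scipy.spatial.transform import Rotation as R
from plant import readout, imaging, bot
def cam(n,obs=None):
    c=imaging.get_calibration(n)
    K=np.array([[c['fx'],0,c['cx']],[0,c['fy'],c['cy']],[0,0,1]])
    if 'mount' in c:
        o=obs or readout.get_obs(); T=np.eye(4); T[:3,:3]=R.from_euler('xyz',o['tcp_rot']).as_matrix(); T[:3,3]=o['tool_pos']
        M=T@c['mount']; return K,M[:3,:3],M[:3,3]
    return K,R.from_euler('xyz',c['rotation']).as_matrix(),np.array(c['position'])
def px2w(C,uv,z):
    K,Rm,p=C; uv=np.atleast_2d(np.array(uv,float))
    d=np.c_[(uv[:,0]-K[0,2])/K[0,0],-(uv[:,1]-K[1,2])/K[1,1],-np.ones(len(uv))]@Rm.T
    return p+d*((z-p[2])/d[:,2])[:,None]
def w2px(C,P):
    K,Rm,p=C; q=(np.atleast_2d(P)-p)@Rm
    return np.c_[K[0,2]+K[0,0]*q[:,0]/-q[:,2],K[1,2]-K[1,1]*q[:,1]/-q[:,2]]
def crop(im,x0,y0,x1,y1,s,f):
    cv2.imwrite(f,cv2.resize(im[y0:y1,x0:x1],None,fx=s,fy=s,interpolation=cv2.INTER_CUBIC))
def tilt(o): return R.from_euler('xyz',o['tcp_rot']).as_matrix()
E
python3 - <<'E'
from h import *
im=cv2.imread('pics/top0.png')
crop(im,210,150,290,230,8,'pics/c1.png'); crop(im,340,180,410,230,10,'pics/c2.png')
print(imaging.get_calibration('top').keys())
o=readout.get_obs();print(tilt(o).round(3))
E
```

```text
dict_keys(['fx', 'fy', 'cx', 'cy', 'position', 'rotation'])
[[-0.     0.907  0.421]
 [ 0.001  0.421 -0.907]
 [-1.     0.    -0.001]]
```

View pics/c1.png

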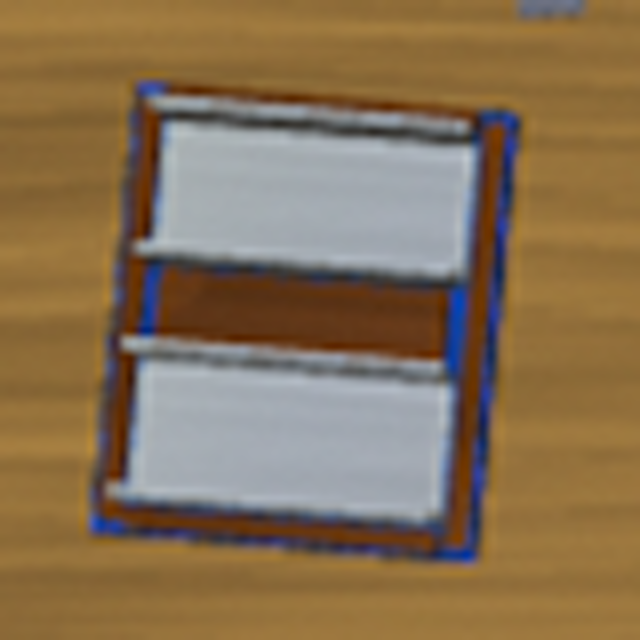

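View pics/c2.png

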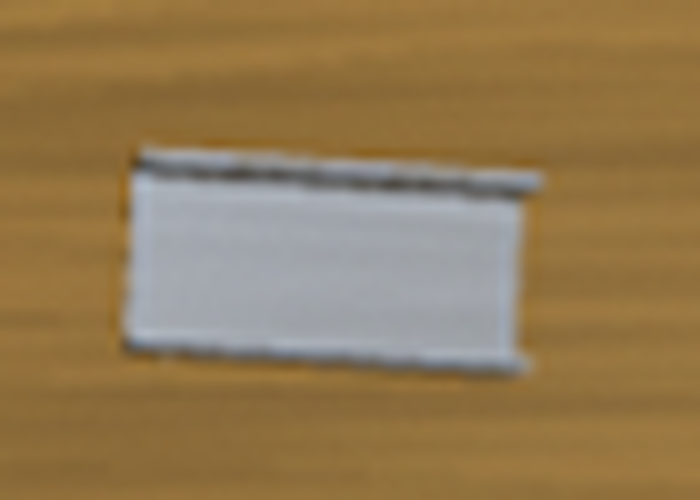

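Run:
```python
from h import *
C=cam('top')
def q(name,p,z):
    w=px2w(C,p,z); print(name,w[:,:2].round(1).tolist(),'c',w.mean(0).round(1),'sides',[round(float(np.linalg.norm(w[i]-w[(i+1)%4])),1) for i in range(4)],'ang',[round(float(np.degrees(np.arctan2(*(w[(i+1)%4]-w[i])[[1,0]]))),1) for i in range(4)])
q('tray',np.array([(148,85),(518,113),(475,558),(93,530)])/8+[210,150],10)
q('chan',np.array([(140,148),(542,178),(528,372),(125,350)])/10+[340,180],40)
# channel tops in tray z=50: a outer top corner etc
q('packed',np.array([(145,97),(472,126),(445,520),(105,485)])/8+[210,150],50)
```

```text
tray [[667.4, 266.1], [653.0, 111.2], [466.4, 130.2], [480.8, 287.9]] c [566.9 198.8  10. ] sides [155.6, 187.6, 158.4, 187.9] ang [-95.3, 174.2, 84.8, -6.7]
chan [[541.2, -149.9], [529.1, -281.2], [465.7, -274.4], [475.1, -143.3]] c [ 502.8 -212.2   40. ] sides [131.8, 63.8, 131.4, 66.4] ang [-95.3, 173.9, 85.9, -5.7]
packed [[654.3, 259.0], [640.1, 125.9], [479.3, 137.6], [495.8, 274.3]] c [567.4 199.2  50. ] sides [133.8, 161.3, 137.7, 159.2] ang [-96.1, 175.9, 83.1, -5.5]
```

```bash
cat >> h.py <<'E'
from scipy.linalg import logm
import json
def Tobs(o=None):
    o=o or readout.get_obs(); T=np.eye(4); T[:3,:3]=tilt(o); T[:3,3]=o['tool_pos']; return T
def frame(approach,jaw,pos):
    x=np.array(approach,float); x/=np.linalg.norm(x); z=np.array(jaw,float); z-=x*(x@z); z/=np.linalg.norm(z)
    T=np.eye(4); T[:3,:3]=np.c_[x,np.cross(z,x),z]; T[:3,3]=pos; return T
def rows(T0,T1,n=None,vmax=4.0,wmax=.13):
    "n equal rows (shift then turn) from T0 to T1; returns the row and n"
    Tr=np.linalg.inv(T0)@T1
    def step(n):
        w=R.from_matrix(Tr[:3,:3]).as_rotvec()/n; D=R.from_rotvec(w).as_matrix()
        A=sum(np.linalg.matrix_power(D,k) for k in range(n)); t=np.linalg.solve(A,Tr[:3,3])/10; return t,w
    if n is None:
        n=1
        while True:
            t,w=step(n)
            if np.linalg.norm(t)<=vmax and np.linalg.norm(w)<=wmax: break
            n+=1
    t,w=step(n)
    print(n,'x',dict(zip(['tx','ty','tz','wx','wy','wz'],[round(float(v),3) for v in [*t,*w]])))
def log():
    o=readout.get_obs(); 
    with open('log.jsonl','a') as f: f.write(json.dumps({k:np.array(v).tolist() for k,v in o.items()})+'\n')
    return o
E
python3 - <<'E'
from h import *
o=log(); T0=Tobs(o)
a=np.radians(-5.3)
T1=frame([0,0,-1],[np.cos(a),np.sin(a),0],[503,-212,230])
rows(T0,T1)
E
```

```text
11 x {'tx': 0.166, 'ty': 3.628, 'tz': 0.574, 'wx': -0.095, 'wy': -0.0, 'wz': -0.0}
```

{"name": "arm_command", "arguments": {
  "plan": [
    {"tx": 0.166,"ty": 3.628,"tz": 0.574,"wx": -0.095,"jaw": 1},
    {"tx": 0.166,"ty": 3.628,"tz": 0.574,"wx": -0.095,"jaw": 1},
    {"tx": 0.166,"ty": 3.628,"tz": 0.574,"wx": -0.095,"jaw": 1},
    {"tx": 0.166,"ty": 3.628,"tz": 0.574,"wx": -0.095,"jaw": 1},
    {"tx": 0.166,"ty": 3.628,"tz": 0.574,"wx": -0.095,"jaw": 1},
    {"tx": 0.166,"ty": 3.628,"tz": 0.574,"wx": -0.095,"jaw": 1},
    {"tx": 0.166,"ty": 3.628,"tz": 0.574,"wx": -0.095,"jaw": 1},
    {"tx": 0.166,"ty": 3.628,"tz": 0.574,"wx": -0.095,"jaw": 1},
    {"tx": 0.166,"ty": 3.628,"tz": 0.574,"wx": -0.095,"jaw": 1},
    {"tx": 0.166,"ty": 3.628,"tz": 0.574,"wx": -0.095,"jaw": 1},
    {"tx": 0.166,"ty": 3.628,"tz": 0.574,"wx": -0.095,"jaw": 1},
    {"jaw": 1},
    {"jaw": 1}
  ]
}}

```text
invalid input at $.plan[0]: expected keys tx, ty, tz, wx, wy, wz, jaw
```

Run:
```python
from h import *
o=log(); print(o['joint_positions'].round(3),o['tool_pos'],o['contact_force'],tilt(o).round(3))
im=imaging.capture('wrist'); cv2.imwrite('pics/w1.png',im)
```

```text
[-1.282  0.343  1.525 -0.     1.275 -0.146] [ 221.09965139 -475.88387884  248.19983311] [-0.00156431 -0.38549551 -0.00840591] [[-0.     0.907  0.421]
 [ 0.001  0.421 -0.907]
 [-1.     0.    -0.001]]
```

View pics/w1.png

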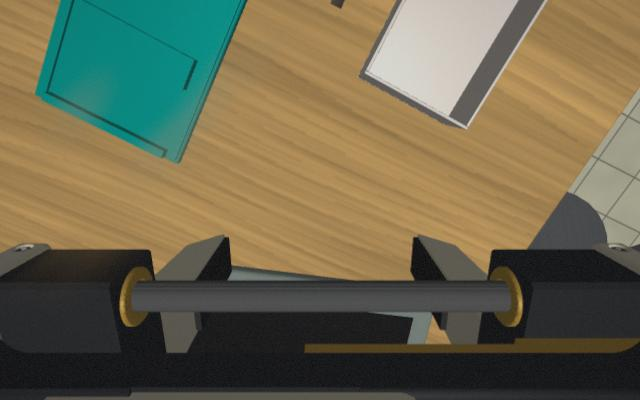

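All keys are required; resend.

{"name": "arm_command", "arguments": {
  "plan": [
    {"tx": 0.166,"ty": 3.628,"tz": 0.574,"wx": -0.095,"wy": 0,"wz": 0,"jaw": 1},
    {"tx": 0.166,"ty": 3.628,"tz": 0.574,"wx": -0.095,"wy": 0,"wz": 0,"jaw": 1},
    {"tx": 0.166,"ty": 3.628,"tz": 0.574,"wx": -0.095,"wy": 0,"wz": 0,"jaw": 1},
    {"tx": 0.166,"ty": 3.628,"tz": 0.574,"wx": -0.095,"wy": 0,"wz": 0,"jaw": 1},
    {"tx": 0.166,"ty": 3.628,"tz": 0.574,"wx": -0.095,"wy": 0,"wz": 0,"jaw": 1},
    {"tx": 0.166,"ty": 3.628,"tz": 0.574,"wx": -0.095,"wy": 0,"wz": 0,"jaw": 1},
    {"tx": 0.166,"ty": 3.628,"tz": 0.574,"wx": -0.095,"wy": 0,"wz": 0,"jaw": 1},
    {"tx": 0.166,"ty": 3.628,"tz": 0.574,"wx": -0.095,"wy": 0,"wz": 0,"jaw": 1},
    {"tx": 0.166,"ty": 3.628,"tz": 0.574,"wx": -0.095,"wy": 0,"wz": 0,"jaw": 1},
    {"tx": 0.166,"ty": 3.628,"tz": 0.574,"wx": -0.095,"wy": 0,"wz": 0,"jaw": 1},
    {"tx": 0.166,"ty": 3.628,"tz": 0.574,"wx": -0.095,"wy": 0,"wz": 0,"jaw": 1},
    {"tx": 0,"ty": 0,"tz": 0,"wx": 0,"wy": 0,"wz": 0,"jaw": 1},
    {"tx": 0,"ty": 0,"tz": 0,"wx": 0,"wy": 0,"wz": 0,"jaw": 1}
  ]
}}

```text
time: 1.5
tool_pos: [503.0, -211.7, 230.4]
tcp_rot: [-2.272, 1.57, -2.362]
contact_force: [-0.8, -0.4, 0.2]
grip_width: 92.4
```

Run:
```python
from h import *
o=log(); print(o['time'],o['joint_positions'].round(3),o['tool_pos'],o['contact_force'],tilt(o).round(3))
im=imaging.capture('wrist'); cv2.imwrite('pics/w1.png',im)
```

```text
1.5 [-0.539  0.395  1.496 -0.     1.251 -0.448] [ 503.00319552 -211.69443058  230.37594905] [-0.78578998 -0.3926113   0.1504731 ] [[-0.     0.09   0.996]
 [-0.     0.996 -0.09 ]
 [-1.    -0.    -0.   ]]
```

View pics/w1.png

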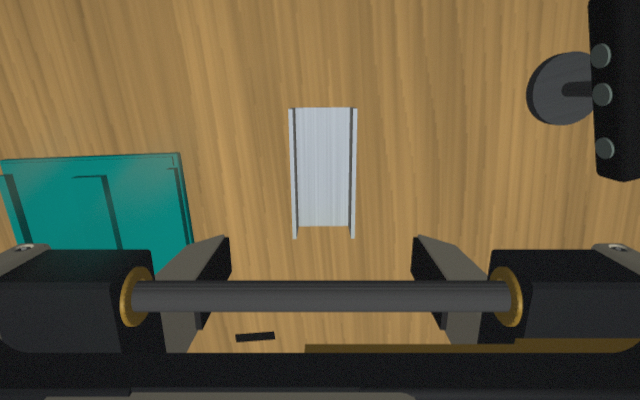

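Run:
```python
from h import *
im=cv2.imread('pics/w1.png'); crop(im,270,90,380,250,4,'pics/c3.png')
```

```text
(no output)
```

View pics/c3.png

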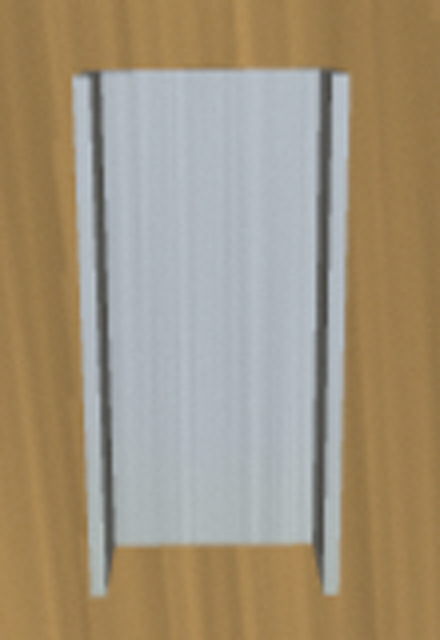

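{"name": "arm_command", "arguments": {
  "plan": [
    {"tx": 0,"ty": 0,"tz": 0,"wx": 0,"wy": 0,"wz": 0.12,"jaw": 1},
    {"tx": 0,"ty": 0,"tz": 0,"wx": 0,"wy": 0,"wz": 0.12,"jaw": 1},
    {"tx": 0,"ty": 0,"tz": 0,"wx": 0,"wy": 0,"wz": 0.12,"jaw": 1},
    {"tx": 0,"ty": 0,"tz": 0,"wx": 0,"wy": 0,"wz": 0,"jaw": 1}
  ]
}}

```text
time: 1.95
tool_pos: [501.8, -215.8, 229.1]
tcp_rot: [1.576, 1.209, 1.479]
contact_force: [-0.6, -0.3, -0.4]
grip_width: 92.1
```

Run:
```python
from h import *
o=log(); print(o['time'],o['joint_positions'].round(3),o['tool_pos'],tilt(o).round(3))
from scipy.optimize import least_squares
L=[json.loads(l) for l in open('log.jsonl')]
def rot(ax,a): return R.from_rotvec(np.array(ax)*a).as_matrix()
X,Y,Z=np.eye(3)
# orientation convention test: base zero: forearm up +z ; tool x along +z at zero
for s4 in (1,-1):
  for s6 in (1,-1):
    for o in L:
      q=o['joint_positions']
      M=rot(Z,q[0])@rot(Y,q[1]+q[2])@rot(Z,s4*q[3])@rot(Y,q[4])@rot(Z,s6*q[5])
      print(s4,s6,(M.T@tilt(o)).round(2).tolist())
```

```text
1.95 [-0.707  0.487  1.406  0.295  1.468 -0.672] [ 501.78818312 -215.79589289  229.10409573] [[ 0.033  0.092  0.995]
 [ 0.352  0.931 -0.097]
 [-0.935  0.354 -0.002]]
1 1 [[0.0, 0.0, -1.0], [0.0, 1.0, 0.0], [1.0, -0.0, 0.0]]
1 1 [[0.0, 0.0, -1.0], [0.0, 1.0, 0.0], [1.0, -0.0, 0.0]]
1 1 [[-0.0, 0.0, -1.0], [-0.0, 1.0, 0.0], [1.0, -0.0, -0.0]]
1 1 [[0.0, 0.0, -1.0], [0.0, 1.0, 0.0], [1.0, -0.0, 0.0]]
1 -1 [[0.0, 0.29, -0.96], [0.0, 0.96, 0.29], [1.0, -0.0, 0.0]]
1 -1 [[0.0, 0.29, -0.96], [0.0, 0.96, 0.29], [1.0, -0.0, 0.0]]
1 -1 [[-0.0, 0.78, -0.62], [0.0, 0.62, 0.78], [1.0, -0.0, -0.0]]
1 -1 [[0.0, 0.97, -0.22], [-0.0, 0.22, 0.97], [1.0, -0.0, 0.0]]
-1 1 [[0.0, 0.0, -1.0], [-0.0, 1.0, 0.0], [1.0, 0.0, 0.0]]
-1 1 [[0.0, 0.0, -1.0], [-0.0, 1.0, 0.0], [1.0, 0.0, 0.0]]
-1 1 [[0.0, 0.0, -1.0], [-0.0, 1.0, 0.0], [1.0, 0.0, 0.0]]
-1 1 [[-0.36, 0.02, -0.93], [0.42, 0.9, -0.14], [0.83, -0.44, -0.33]]
-1 -1 [[-0.0, 0.29, -0.96], [-0.0, 0.96, 0.29], [1.0, 0.0, 0.0]]
-1 -1 [[-0.0, 0.29, -0.96], [-0.0, 0.96, 0.29], [1.0, 0.0, 0.0]]
-1 -1 [[-0.0, 0.78, -0.62], [-0.0, 0.62, 0.78], [1.0, 0.0, 0.0]]
-1 -1 [[0.33, 0.88, -0.34], [0.44, 0.18, 0.88], [0.83, -0.44, -0.33]]
```

```bash
cat > kin.py <<'E'
from h import *
from scipy.optimize import least_squares
X,Y,Z=np.eye(3)
def rot(ax,a): return R.from_rotvec(ax*a).as_matrix()
B=np.array([[0,0,-1],[0,1,0],[1,0,0.]])
def fk(q,p):
    h,L2,L3,L6,d,dw,a1,e3=p
    R1=rot(Z,q[0]);R2=R1@rot(Y,q[1]);R3=R2@rot(Y,q[2]);R4=R3@rot(Z,q[3]);R5=R4@rot(Y,q[4]);R6=R5@rot(Z,q[5])
    P=R1@[a1,d,h]+R2@[0,0,L2]+R3@[e3,0,L3]+R4@[0,dw,0]+R5@[0,0,L6]
    T=np.eye(4);T[:3,:3]=R6@B;T[:3,3]=P;return T
def load(): return [json.loads(l) for l in open('log.jsonl')]
p0=np.array([200,450,400,200,77,0,0,0.])
def fit(reg=0.02):
    L=load()
    f=lambda p:np.r_[np.concatenate([fk(o['joint_positions'],p)[:3,3]-o['tool_pos'] for o in L]),(p-p0)*np.array([.2,.2,.2,.2,1,2,5,5])*reg]
    r=least_squares(f,p0); return r.x,np.abs(f(r.x)[:3*len(L)]).max()
lo=np.array([-2.53,-.77,.04,-1,.28,-3.11]);hi=np.array([2.53,2.02,2.7,4.14,2.66,3.11])
def ik(T,p,q0,n=0,rng=np.random.default_rng(0)):
    best=None
    for k in range(n+1):
        s=np.array(q0) if k==0 else rng.uniform(lo,hi)
        f=lambda q:(lambda M:np.r_[(M[:3,3]-T[:3,3])/100,R.from_matrix(M[:3,:3].T@T[:3,:3]).as_rotvec()])(fk(q,p))
        r=least_squares(f,np.clip(s,lo+1e-3,hi-1e-3),bounds=(lo,hi))
        if best is None or r.cost<best.cost: best=r
        if best.cost<1e-6: break
    return best.x,best.cost
E
python3 - <<'E'
from kin import *
print(fit())
E
```

```text
(array([ 1.84448460e+02,  4.96526306e+02,  3.69382798e+02,  2.95273425e+02,
        7.75868123e+01, -1.14093811e+00, -4.94511161e-01,  7.77243474e-01]), np.float64(0.43962308585167875))
```

Run:
```python
from kin import *
o=json.loads(open('log.jsonl').readlines()[2]); C=cam('wrist',o)
w=px2w(C,np.array([(73,74),(350,73),(339,595),(91,597)])/4+[270,90],40); print(w.round(1),w.mean(0))
print([np.linalg.norm(w[i]-w[(i+1)%4]).round(1) for i in range(4)],[np.degrees(np.arctan2(*(w[(i+1)%4]-w[i])[[1,0]])).round(1) for i in range(4)])
```

```text
[[ 479.2 -143.7   40. ]
 [ 543.  -149.2   40. ]
 [ 532.4 -279.3   40. ]
 [ 468.5 -274.1   40. ]] [ 505.77565655 -211.59471524   40.        ]
[np.float64(64.0), np.float64(130.6), np.float64(64.1), np.float64(130.9)] [np.float64(-5.0), np.float64(-94.6), np.float64(175.4), np.float64(85.3)]
```

Run:
```python
from kin import *
p,_=fit(); q0=np.array(load()[-1]['joint_positions'])
def st(S,phi,al,h,flip):
    a=[np.cos(phi)*np.sin(al),np.sin(phi)*np.sin(al),-np.cos(al)]
    j=np.array([-np.sin(phi),np.cos(phi),0])*flip
    a=np.array(a); return frame(a,j,np.array([S[0],S[1],h])-3*a)
rng=np.random.default_rng(1)
S=(500,-200)
for al in (50,65):
  print('alpha',al)
  for deg in range(0,360,20):
    out=[]
    for flip in (1,-1):
        q,c=ik(st(S,np.radians(deg),np.radians(al),75,flip),p,q0,12,rng)
        out.append(q.round(2).tolist() if c<1e-5 else None)
    print(deg,out)
```

```text
alpha 50
0 [[-0.87, 0.49, 2.39, 2.05, 0.72, 1.88], [-0.87, 0.49, 2.39, 2.05, 0.72, -1.26]]
20 [[-0.97, 0.54, 2.22, 1.49, 0.84, 2.08], [-0.97, 0.54, 2.22, 1.49, 0.84, -1.06]]
40 [[-0.98, 0.62, 2.0, 1.1, 1.03, 2.18], [-0.98, 0.62, 2.0, 1.1, 1.03, -0.96]]
60 [[-0.94, 0.71, 1.77, 0.83, 1.25, 2.2], [-0.94, 0.71, 1.77, 0.83, 1.25, -0.94]]
80 [[-0.87, 0.81, 1.54, 0.63, 1.47, 2.15], [-0.87, 0.81, 1.54, 0.63, 1.47, -0.99]]
100 [[-0.78, 0.9, 1.32, 0.46, 1.68, 2.05], [-0.78, 0.9, 1.32, 0.46, 1.68, -1.09]]
120 [[-0.68, 0.98, 1.13, 0.29, 1.85, 1.9], [-0.68, 0.98, 1.13, 0.29, 1.85, -1.25]]
140 [[-0.58, 1.04, 1.01, 0.1, 1.96, 1.69], [-0.58, 1.04, 1.01, 0.1, 1.96, -1.45]]
160 [[-0.47, 1.06, 0.97, -0.1, 1.98, 1.45], [-0.47, 1.06, 0.97, -0.1, 1.98, -1.69]]
180 [[-0.37, 1.03, 1.03, -0.3, 1.91, 1.23], [-0.37, 1.03, 1.03, -0.3, 1.91, -1.92]]
200 [[-0.27, 0.97, 1.17, -0.47, 1.75, 1.05], [-0.27, 0.97, 1.17, -0.47, 1.75, -2.1]]
220 [[-0.19, 0.89, 1.36, -0.64, 1.54, 0.92], [-0.19, 0.89, 1.36, -0.64, 1.54, -2.22]]
240 [[-0.13, 0.79, 1.58, -0.82, 1.31, 0.85], [-0.13, 0.79, 1.58, -0.82, 1.31, -2.3]]
260 [None, 
[... 880 characters left out ...]
-0.46, 1.23, 0.76, -0.14, 2.28, 1.43], [-0.46, 1.23, 0.76, -0.14, 2.28, -1.71]]
180 [[-0.35, 1.2, 0.84, -0.39, 2.18, 1.19], [-0.35, 1.2, 0.84, -0.39, 2.18, -1.96]]
200 [[-0.24, 1.12, 1.02, -0.59, 1.99, 1.03], [-0.24, 1.12, 1.02, -0.59, 1.99, -2.11]]
220 [[-0.15, 1.02, 1.26, -0.76, 1.75, 0.96], [-0.15, 1.02, 1.26, -0.76, 1.75, -2.18]]
240 [[-0.07, 0.92, 1.53, -0.95, 1.5, 0.96], [-0.07, 0.92, 1.53, -0.95, 1.5, -2.18]]
260 [None, None]
280 [None, None]
300 [[-0.12, 0.69, 2.34, 4.12, 1.07, 1.46], [-0.12, 0.69, 2.34, 4.12, 1.07, -1.68]]
320 [[-0.36, 0.68, 2.54, 3.47, 1.21, 1.6], [-0.36, 0.68, 2.54, 3.47, 1.21, -1.54]]
340 [[-0.71, 0.7, 2.61, 2.8, 1.29, 1.51], [-0.71, 0.7, 2.61, 2.8, 1.29, -1.63]]
```

```bash
cat > plan.py <<'E'
from kin import *
def az(d): d=np.radians(d); return np.array([np.cos(d),np.sin(d),0])
def pose(G,h,tilt_deg,jaw):
    "grasp point G, approach tilted tilt_deg from down toward azimuth h"
    t=np.radians(tilt_deg); a=az(h)*np.sin(t)-np.array([0,0,np.cos(t)])
    return frame(a,jaw,np.array(G,float)-3*a)
def check(T0,T1,q,p,n):
    Tr=np.linalg.inv(T0)@T1; w=R.from_matrix(Tr[:3,:3]).as_rotvec()/n; D=R.from_rotvec(w).as_matrix()
    A=sum(np.linalg.matrix_power(D,k) for k in range(n)); t=np.linalg.solve(A,Tr[:3,3])/n*n
    St=np.eye(4);St[:3,:3]=D;St[:3,3]=np.linalg.solve(A,Tr[:3,3])
    T=T0.copy(); mx=0;worst=0;zmin=1e9
    lim=np.array([2.57,2.57,3.14,3.14,3.14,3.14])*.1
    for k in range(n):
        T=T@St; q2,c=ik(T,p,q); mx=max(mx,np.max(np.abs(q2-q)/lim)); worst=max(worst,c); q=q2; zmin=min(zmin,T[2,3])
    print('  q',q.round(2),'speedfrac %.2f cost %.1e margin %.2f path zmin %.0f'%(mx,worst,min((q-lo).min(),(hi-q).min()),zmin)); return q
E
cat > t1.py <<'E'
from plan import *
p,_=fit(); o=log(); q=np.array(o['joint_positions']); T=Tobs(o)
J=az(-4.7); J2=az(-45); J3=az(-5.8); S=np.array([475,-205,0]); G=np.array([505.5,-211.6,26]); F=np.array([567,199,40])
up=np.array([0,0,1.])
W=[('pre',pose(G+100*up,265.3,25,J),8),('grasp',pose(G,265.3,25,J),8),('lift',pose(G+134*up,265.3,25,J),8),
('yaw',pose(S+160*up,225,25,J2),10),('stand',pose(S+115*up,45,65,J2),18),('low',pose(S+66*up,45,65,J2),8)]
a=az(45)*np.sin(np.radians(65))-up*np.cos(np.radians(65))
W+=[('back',pose(S+66*up-90*a,45,65,J2),6),('high',pose(S+320*up,45,10,J2),16),('over',pose(S+320*up,225,20,J2),8)]
b=az(225)*np.sin(np.radians(65))-up*np.cos(np.radians(65))
W+=[('pre2',pose(S+66*up-100*b,225,65,J2),20),('g2',pose(S+66*up,225,65,J2),8),('lift2',pose(S+180*up,225,65,J2),8),('flip',pose(S+180*up,45,25,J2),18),
('trayhi',pose(F+120*up,84.2,25,J3),20),('place',pose(F,84.2,25,J3),15)]
for n,T1,k in W:
    print(n); q=check(T,T1,q,p,k); rows(T,T1,k); T=T1
E
python3 t1.py
```

```text
pre
  q [-0.31  0.48  1.76 -0.56  0.88  0.13] speedfrac 0.49 cost 7.8e-19 margin 0.44 path zmin 129
8 x {'tx': 1.289, 'ty': 0.058, 'tz': 0.04, 'wx': -0.002, 'wy': -0.0, 'wz': -0.1}
grasp
  q [-0.31  0.62  1.85 -0.71  0.69  0.33] speedfrac 0.09 cost 4.1e-25 margin 0.29 path zmin 29
8 x {'tx': 1.133, 'ty': 0.528, 'tz': -0.0, 'wx': -0.0, 'wy': 0.0, 'wz': -0.0}
lift
  q [-0.31  0.44  1.72 -0.53  0.95  0.07] speedfrac 0.12 cost 3.0e-26 margin 0.47 path zmin 45
8 x {'tx': -1.518, 'ty': -0.708, 'tz': -0.0, 'wx': -0.0, 'wy': 0.0, 'wz': -0.0}
yaw
  q [-0.34  0.53  1.56 -0.41  1.28  0.61] speedfrac 0.19 cost 4.1e-19 margin 0.59 path zmin 163
10 x {'tx': 0.025, 'ty': -0.054, 'tz': -0.304, 'wx': 0.064, 'wy': 0.03, 'wz': -0.0}
stand
  q [-1.11  0.68  1.98  1.09  1.33 -1.1 ] speedfrac 0.39 cost 2.2e-27 margin 0.72 path zmin 116
18 x {'tx': 0.266, 'ty': -0.11, 'tz': -0.0, 'wx': -0.0, 'wy': -0.0, 'wz': 0.087}
low
  q [-1.11  0.78  1.99  1.12  1.28 -1.2 ] speedfrac 0.05 cost 5.4e-24 margin 0.71 path zmin 67
8 x {'tx': 0.259, 'ty': -0.555, 'tz': -0.0, 'wx': -0.0, 'wy': -0.0, 'wz': -0.0}
back
  q [-1.2
[... 905 characters left out ...]
-0.83  1.77  0.85] speedfrac 0.08 cost 8.0e-18 margin 0.17 path zmin 82
8 x {'tx': -0.602, 'ty': -1.291, 'tz': 0.0, 'wx': -0.0, 'wy': -0.0, 'wz': 0.0}
flip
  q [-0.81  0.35  1.79  0.5   1.07 -0.29] speedfrac 0.34 cost 3.6e-29 margin 0.79 path zmin 181
18 x {'tx': 0.001, 'ty': -0.026, 'tz': 0.0, 'wx': -0.0, 'wy': -0.0, 'wz': 0.087}
trayhi
  q [-0.01  0.5   1.61  0.51  1.05 -0.16] speedfrac 0.17 cost 2.1e-28 margin 0.77 path zmin 163
20 x {'tx': 0.959, 'ty': 1.819, 'tz': -0.491, 'wx': -0.031, 'wy': 0.014, 'wz': 0.0}
place
  q [-0.01  0.65  1.73  0.62  0.82 -0.35] speedfrac 0.05 cost 2.1e-20 margin 0.54 path zmin 43
15 x {'tx': 0.725, 'ty': -0.338, 'tz': -0.0, 'wx': 0.0, 'wy': -0.0, 'wz': -0.0}
```

{"name": "arm_command", "arguments": {
  "plan": [
    {"tx": 1.289,"ty": 0.058,"tz": 0.04,"wx": -0.002,"wy": 0,"wz": -0.1,"jaw": 1},
    {"tx": 1.289,"ty": 0.058,"tz": 0.04,"wx": -0.002,"wy": 0,"wz": -0.1,"jaw": 1},
    {"tx": 1.289,"ty": 0.058,"tz": 0.04,"wx": -0.002,"wy": 0,"wz": -0.1,"jaw": 1},
    {"tx": 1.289,"ty": 0.058,"tz": 0.04,"wx": -0.002,"wy": 0,"wz": -0.1,"jaw": 1},
    {"tx": 1.289,"ty": 0.058,"tz": 0.04,"wx": -0.002,"wy": 0,"wz": -0.1,"jaw": 1},
    {"tx": 1.289,"ty": 0.058,"tz": 0.04,"wx": -0.002,"wy": 0,"wz": -0.1,"jaw": 1},
    {"tx": 1.289,"ty": 0.058,"tz": 0.04,"wx": -0.002,"wy": 0,"wz": -0.1,"jaw": 1},
    {"tx": 1.289,"ty": 0.058,"tz": 0.04,"wx": -0.002,"wy": 0,"wz": -0.1,"jaw": 1},
    {"tx": 0,"ty": 0,"tz": 0,"wx": 0,"wy": 0,"wz": 0,"jaw": 1},
    {"tx": 0,"ty": 0,"tz": 0,"wx": 0,"wy": 0,"wz": 0,"jaw": 1}
  ]
}}

```text
time: 2.95
tool_pos: [507.1, -206.5, 130.5]
tcp_rot: [-1.571, 1.132, -1.645]
contact_force: [0.1, 0.2, 0.4]
grip_width: 91.8
```

Run:
```python
from plan import *
o=log(); print(o['joint_positions'].round(3)); print(fit())
T=Tobs(o); J=az(-4.7); G=np.array([505.5,-211.6,26]); P=pose(G+[0,0,100],265.3,25,J)
print(T.round(3)); print(P.round(3)); rows(T,pose(G,265.3,25,J),10)
print(o['contact_force'])
```

```text
[-0.303  0.503  1.721 -0.56   0.893  0.123]
(array([2.22141409e+02, 4.98574525e+02, 3.78524954e+02, 2.95098216e+02,
       7.60256319e+01, 4.17889522e-01, 1.64766677e+00, 3.96414904e+01]), np.float64(1.126401603344732))
[[-3.10000e-02  6.70000e-02  9.97000e-01  5.07122e+02]
 [-4.24000e-01  9.03000e-01 -7.40000e-02 -2.06548e+02]
 [-9.05000e-01 -4.25000e-01  0.00000e+00  1.30530e+02]
 [ 0.00000e+00  0.00000e+00  0.00000e+00  1.00000e+00]]
[[-3.50000e-02  7.40000e-02  9.97000e-01  5.05604e+02]
 [-4.21000e-01  9.03000e-01 -8.20000e-02 -2.10336e+02]
 [-9.06000e-01 -4.23000e-01  0.00000e+00  1.28719e+02]
 [ 0.00000e+00  0.00000e+00  0.00000e+00  1.00000e+00]]
10 x {'tx': 0.939, 'ty': 0.396, 'tz': -0.012, 'wx': 0.001, 'wy': 0.0, 'wz': 0.0}
[0.1001496  0.20924566 0.37740412]
```

{"name": "arm_command", "arguments": {
  "plan": [
    {"tx": 0.939,"ty": 0.396,"tz": -0.012,"wx": 0.001,"wy": 0,"wz": 0,"jaw": 1},
    {"tx": 0.939,"ty": 0.396,"tz": -0.012,"wx": 0.001,"wy": 0,"wz": 0,"jaw": 1},
    {"tx": 0.939,"ty": 0.396,"tz": -0.012,"wx": 0.001,"wy": 0,"wz": 0,"jaw": 1},
    {"tx": 0.939,"ty": 0.396,"tz": -0.012,"wx": 0.001,"wy": 0,"wz": 0,"jaw": 1},
    {"tx": 0.939,"ty": 0.396,"tz": -0.012,"wx": 0.001,"wy": 0,"wz": 0,"jaw": 1},
    {"tx": 0.939,"ty": 0.396,"tz": -0.012,"wx": 0.001,"wy": 0,"wz": 0,"jaw": 1},
    {"tx": 0.939,"ty": 0.396,"tz": -0.012,"wx": 0.001,"wy": 0,"wz": 0,"jaw": 1},
    {"tx": 0.939,"ty": 0.396,"tz": -0.012,"wx": 0.001,"wy": 0,"wz": 0,"jaw": 1},
    {"tx": 0.939,"ty": 0.396,"tz": -0.012,"wx": 0.001,"wy": 0,"wz": 0,"jaw": 1},
    {"tx": 0.939,"ty": 0.396,"tz": -0.012,"wx": 0.001,"wy": 0,"wz": 0,"jaw": 1},
    {"tx": 0,"ty": 0,"tz": 0,"wx": 0,"wy": 0,"wz": 0,"jaw": 1},
    {"tx": 0,"ty": 0,"tz": 0,"wx": 0,"wy": 0,"wz": 0,"jaw": 1}
  ]
}}

```text
time: 4.15
tool_pos: [505.3, -211.1, 28.1]
tcp_rot: [-1.563, 1.131, -1.648]
contact_force: [0.3, -0.3, 0.9]
grip_width: 92.0
```

Run:
```python
from plan import *
o=log(); T=Tobs(o); print(T[:3,3]+3*T[:3,0], o['contact_force'])
im=imaging.capture('wrist'); cv2.imwrite('pics/w2.png',im)
```

```text
[ 505.21667628 -212.34993722   25.35460397] [ 0.25446653 -0.26525096  0.90484122]
```

View pics/w2.png

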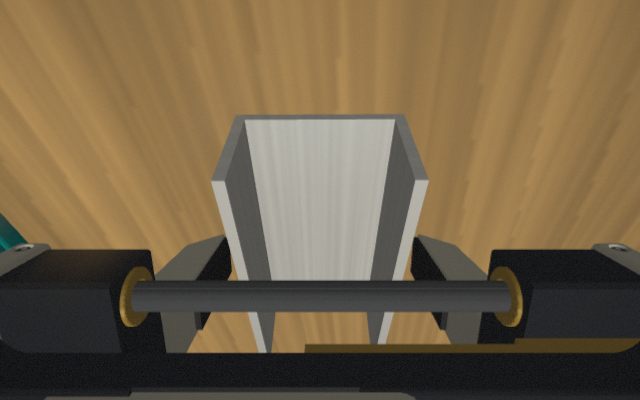

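{"name": "arm_command", "arguments": {
  "plan": [
    {"tx": 0,"ty": 0,"tz": 0,"wx": 0,"wy": 0,"wz": 0,"jaw": -1},
    {"tx": 0,"ty": 0,"tz": 0,"wx": 0,"wy": 0,"wz": 0,"jaw": -1},
    {"tx": 0,"ty": 0,"tz": 0,"wx": 0,"wy": 0,"wz": 0,"jaw": -1},
    {"tx": 0,"ty": 0,"tz": 0,"wx": 0,"wy": 0,"wz": 0,"jaw": -1},
    {"tx": 0,"ty": 0,"tz": 0,"wx": 0,"wy": 0,"wz": 0,"jaw": -1},
    {"tx": 0,"ty": 0,"tz": 0,"wx": 0,"wy": 0,"wz": 0,"jaw": -1},
    {"tx": 0,"ty": 0,"tz": 0,"wx": 0,"wy": 0,"wz": 0,"jaw": -1},
    {"tx": 0,"ty": 0,"tz": 0,"wx": 0,"wy": 0,"wz": 0,"jaw": -1},
    {"tx": 0,"ty": 0,"tz": 0,"wx": 0,"wy": 0,"wz": 0,"jaw": -1},
    {"tx": 0,"ty": 0,"tz": 0,"wx": 0,"wy": 0,"wz": 0,"jaw": -1}
  ]
}}

```text
time: 5.2
tool_pos: [505.5, -211.1, 28.5]
tcp_rot: [-1.561, 1.131, -1.647]
contact_force: [-0.3, 0.8, 5.1]
grip_width: 63.7
```

Run:
```python
from plan import *
o=log(); T=Tobs(o); print(T[:3,3]+3*T[:3,0], o['contact_force'],o['grip_width'])
# chan relative to grasp: save T at grasp
np.save('Tg1.npy',T); up=np.array([0,0,1.])
T1=T.copy(); T1[2,3]+=134; rows(T,T1,10)
S=np.array([475,-205,0])
rows(T1,pose(S+160*up,225,25,az(-45)),12)
```

```text
[ 505.35618962 -212.37526586   25.77465287] [-0.30999489  0.80071727  5.06737035] 63.69807446836971
10 x {'tx': -1.212, 'ty': -0.571, 'tz': 0.005, 'wx': 0.0, 'wy': 0.0, 'wz': -0.0}
12 x {'tx': 0.017, 'ty': -0.041, 'tz': -0.254, 'wx': 0.053, 'wy': 0.025, 'wz': 0.0}
```

{"name": "arm_command", "arguments": {
  "plan": [
    {"tx": -0.606,"ty": -0.286,"tz": 0,"wx": 0,"wy": 0,"wz": 0,"jaw": -1},
    {"tx": -1.212,"ty": -0.571,"tz": 0.005,"wx": 0,"wy": 0,"wz": 0,"jaw": -1},
    {"tx": -1.212,"ty": -0.571,"tz": 0.005,"wx": 0,"wy": 0,"wz": 0,"jaw": -1},
    {"tx": -1.212,"ty": -0.571,"tz": 0.005,"wx": 0,"wy": 0,"wz": 0,"jaw": -1},
    {"tx": -1.212,"ty": -0.571,"tz": 0.005,"wx": 0,"wy": 0,"wz": 0,"jaw": -1},
    {"tx": -1.212,"ty": -0.571,"tz": 0.005,"wx": 0,"wy": 0,"wz": 0,"jaw": -1},
    {"tx": -1.212,"ty": -0.571,"tz": 0.005,"wx": 0,"wy": 0,"wz": 0,"jaw": -1},
    {"tx": -1.212,"ty": -0.571,"tz": 0.005,"wx": 0,"wy": 0,"wz": 0,"jaw": -1},
    {"tx": -1.212,"ty": -0.571,"tz": 0.005,"wx": 0,"wy": 0,"wz": 0,"jaw": -1},
    {"tx": -1.212,"ty": -0.571,"tz": 0.005,"wx": 0,"wy": 0,"wz": 0,"jaw": -1},
    {"tx": -0.606,"ty": -0.286,"tz": 0,"wx": 0,"wy": 0,"wz": 0,"jaw": -1},
    {"tx": 0,"ty": 0,"tz": 0,"wx": 0,"wy": 0,"wz": 0,"jaw": -1}
  ]
}}

```text
time: 6.4
tool_pos: [505.8, -211.2, 163.4]
tcp_rot: [-1.557, 1.13, -1.643]
contact_force: [-0.1, 0.1, -1.1]
grip_width: 63.9
```

{"name": "arm_command", "arguments": {
  "plan": [
    {"tx": 0.017,"ty": -0.041,"tz": -0.254,"wx": 0.053,"wy": 0.025,"wz": 0,"jaw": -1},
    {"tx": 0.017,"ty": -0.041,"tz": -0.254,"wx": 0.053,"wy": 0.025,"wz": 0,"jaw": -1},
    {"tx": 0.017,"ty": -0.041,"tz": -0.254,"wx": 0.053,"wy": 0.025,"wz": 0,"jaw": -1},
    {"tx": 0.017,"ty": -0.041,"tz": -0.254,"wx": 0.053,"wy": 0.025,"wz": 0,"jaw": -1},
    {"tx": 0.017,"ty": -0.041,"tz": -0.254,"wx": 0.053,"wy": 0.025,"wz": 0,"jaw": -1},
    {"tx": 0.017,"ty": -0.041,"tz": -0.254,"wx": 0.053,"wy": 0.025,"wz": 0,"jaw": -1},
    {"tx": 0.017,"ty": -0.041,"tz": -0.254,"wx": 0.053,"wy": 0.025,"wz": 0,"jaw": -1},
    {"tx": 0.017,"ty": -0.041,"tz": -0.254,"wx": 0.053,"wy": 0.025,"wz": 0,"jaw": -1},
    {"tx": 0.017,"ty": -0.041,"tz": -0.254,"wx": 0.053,"wy": 0.025,"wz": 0,"jaw": -1},
    {"tx": 0.017,"ty": -0.041,"tz": -0.254,"wx": 0.053,"wy": 0.025,"wz": 0,"jaw": -1},
    {"tx": 0.017,"ty": -0.041,"tz": -0.254,"wx": 0.053,"wy": 0.025,"wz": 0,"jaw": -1},
    {"tx": 0.017,"ty": -0.041,"tz": -0.254,"wx": 0.053,"wy": 0.025,"wz": 0,"jaw": -1},
    {"tx": 0,"ty": 0,"tz": 0,"wx": 0,"wy": 0,"wz": 0,"jaw": -1}
  ]
}}

```text
time: 7.7
tool_pos: [475.6, -204.2, 161.6]
tcp_rot: [-1.568, 1.132, -2.357]
contact_force: [-0.0, 0.8, -1.9]
grip_width: 63.5
```

Run:
```python
from plan import *
o=log(); T=Tobs(o); print(T[:3,3]+3*T[:3,0], o['contact_force'],o['grip_width'],fit())
im=imaging.capture('wrist'); cv2.imwrite('pics/w3.png',im)
up=np.array([0,0,1.]);S=np.array([475,-205,0])
rows(T,pose(S+110*up,45,65,az(-45)),18)
im=imaging.capture('side'); crop(im,200,100,460,300,3,'pics/s3.png')
```

```text
[ 474.73530547 -205.07728365  158.87028849] [-0.01443743  0.82670008 -1.86266164] 63.545579115814 (array([224.9511546 , 497.74388808, 378.29454124, 295.39434692,
        75.69312452,   0.68745334,   2.89500932,  41.61314965]), np.float64(0.5769132978146558))
18 x {'tx': 0.289, 'ty': -0.115, 'tz': 0.001, 'wx': -0.0, 'wy': 0.0, 'wz': 0.087}
```

View pics/w3.png

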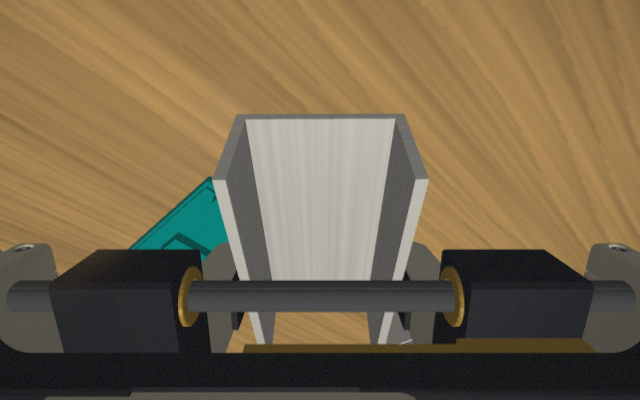

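View pics/s3.png

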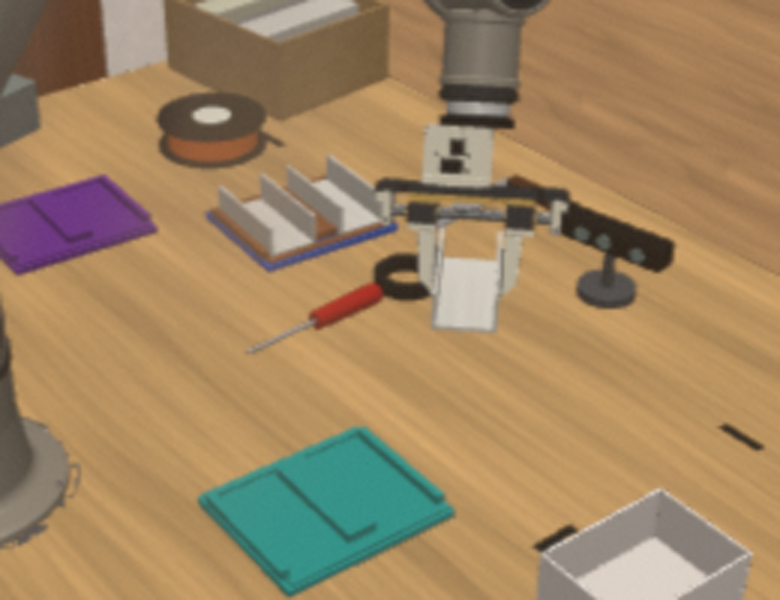

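{"name": "arm_command", "arguments": {
  "plan": [
    {"tx": 0.289,"ty": -0.115,"tz": 0,"wx": 0,"wy": 0,"wz": 0.087,"jaw": -1},
    {"tx": 0.289,"ty": -0.115,"tz": 0,"wx": 0,"wy": 0,"wz": 0.087,"jaw": -1},
    {"tx": 0.289,"ty": -0.115,"tz": 0,"wx": 0,"wy": 0,"wz": 0.087,"jaw": -1},
    {"tx": 0.289,"ty": -0.115,"tz": 0,"wx": 0,"wy": 0,"wz": 0.087,"jaw": -1},
    {"tx": 0.289,"ty": -0.115,"tz": 0,"wx": 0,"wy": 0,"wz": 0.087,"jaw": -1},
    {"tx": 0.289,"ty": -0.115,"tz": 0,"wx": 0,"wy": 0,"wz": 0.087,"jaw": -1},
    {"tx": 0.289,"ty": -0.115,"tz": 0,"wx": 0,"wy": 0,"wz": 0.087,"jaw": -1},
    {"tx": 0.289,"ty": -0.115,"tz": 0,"wx": 0,"wy": 0,"wz": 0.087,"jaw": -1},
    {"tx": 0.289,"ty": -0.115,"tz": 0,"wx": 0,"wy": 0,"wz": 0.087,"jaw": -1},
    {"tx": 0.289,"ty": -0.115,"tz": 0,"wx": 0,"wy": 0,"wz": 0.087,"jaw": -1},
    {"tx": 0.289,"ty": -0.115,"tz": 0,"wx": 0,"wy": 0,"wz": 0.087,"jaw": -1},
    {"tx": 0.289,"ty": -0.115,"tz": 0,"wx": 0,"wy": 0,"wz": 0.087,"jaw": -1},
    {"tx": 0.289,"ty": -0.115,"tz": 0,"wx": 0,"wy": 0,"wz": 0.087,"jaw": -1},
    {"tx": 0.289,"ty": -0.115,"tz": 0,"wx": 0,"wy": 0,"wz": 0.087,"jaw": -1},
    {"tx": 0.289,"ty": -0.115,"tz": 0,"wx": 0,"wy": 0,"wz": 0.087,"jaw": -1},
    {"tx": 0.289,"ty": -0.115,"tz": 0,"wx": 0,"wy": 0,"wz": 0.087,"jaw": -1},
    {"tx": 0.289,"ty": -0.115,"tz": 0,"wx": 0,"wy": 0,"wz": 0.087,"jaw": -1},
    {"tx": 0.289,"ty": -0.115,"tz": 0,"wx": 0,"wy": 0,"wz": 0.087,"jaw": -1},
    {"tx": 0,"ty": 0,"tz": 0,"wx": 0,"wy": 0,"wz": 0,"jaw": -1},
    {"tx": 0,"ty": 0,"tz": 0,"wx": 0,"wy": 0,"wz": 0,"jaw": -1}
  ]
}}

```text
time: 9.8
tool_pos: [472.9, -207.0, 111.5]
tcp_rot: [1.569, 0.445, 0.783]
contact_force: [-0.2, 1.0, -1.4]
grip_width: 63.8
```

Run:
```python
from plan import *
o=log(); T=Tobs(o); print(T.round(3),T[:3,3]+3*T[:3,0], o['contact_force'],o['grip_width'],o['joint_positions'].round(2),fit())
# chan pose predicted from grasp
Tg=np.load('Tg1.npy'); h=np.radians(85.3)
Cw=np.eye(4); Cw[:3,:3]=np.c_[[np.cos(h),np.sin(h),0],[-np.sin(h),np.cos(h),0],[0,0,1]]; Cw[:3,3]=[505.5,-211.6,0]
M=T@np.linalg.inv(Tg)@Cw; print(M.round(3))
P=np.array([[x,y,z,1] for x in(-65,65) for y in (-32,32) for z in (0,40)])@M.T; print('zmin',P[:,2].min(),P[:,2].max())
im=imaging.capture('side'); crop(im,200,100,460,300,3,'pics/s4.png')
```

```text
[[ 6.40000e-01  3.04000e-01  7.06000e-01  4.72908e+02]
 [ 6.36000e-01  3.05000e-01 -7.09000e-01 -2.07003e+02]
 [-4.31000e-01  9.03000e-01  2.00000e-03  1.11517e+02]
 [ 0.00000e+00  0.00000e+00  0.00000e+00  1.00000e+00]] [ 474.82793032 -205.09436963  110.22534571] [-0.23935464  0.96483405 -1.42576612] 63.78101722095046 [-1.11  0.74  1.91  1.09  1.32 -1.09] (array([2.26082096e+02, 4.98531107e+02, 3.79261861e+02, 2.95976426e+02,
       7.63600580e+01, 4.37790448e-02, 2.07144881e+00, 4.26249451e+01]), np.float64(0.4619958051780486))
[[ 1.00000e-03 -7.08000e-01 -7.06000e-01  4.93075e+02]
 [ 6.00000e-03  7.06000e-01 -7.08000e-01 -1.86885e+02]
 [ 1.00000e+00 -4.00000e-03  5.00000e-03  1.10883e+02]
 [ 0.00000e+00  0.00000e+00  0.00000e+00  1.00000e+00]]
zmin 45.75377862109964 176.2093494711998
```

View pics/s4.png

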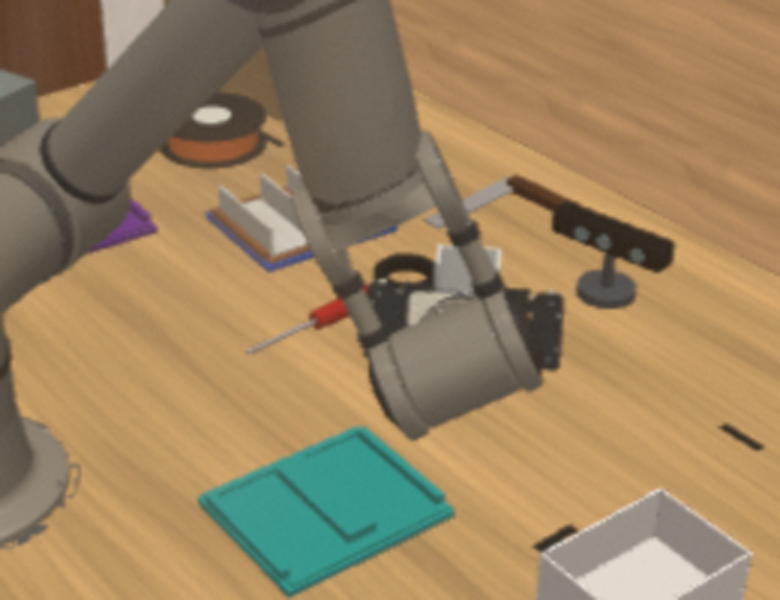

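{"name": "arm_command", "arguments": {
  "plan": [
    {"tx": 0.185,"ty": -0.388,"tz": 0,"wx": 0,"wy": 0,"wz": 0,"jaw": -1},
    {"tx": 0.185,"ty": -0.388,"tz": 0,"wx": 0,"wy": 0,"wz": 0,"jaw": -1},
    {"tx": 0.185,"ty": -0.388,"tz": 0,"wx": 0,"wy": 0,"wz": 0,"jaw": -1},
    {"tx": 0.185,"ty": -0.388,"tz": 0,"wx": 0,"wy": 0,"wz": 0,"jaw": -1},
    {"tx": 0.185,"ty": -0.388,"tz": 0,"wx": 0,"wy": 0,"wz": 0,"jaw": -1},
    {"tx": 0.185,"ty": -0.388,"tz": 0,"wx": 0,"wy": 0,"wz": 0,"jaw": -1},
    {"tx": 0.185,"ty": -0.388,"tz": 0,"wx": 0,"wy": 0,"wz": 0,"jaw": -1},
    {"tx": 0.185,"ty": -0.388,"tz": 0,"wx": 0,"wy": 0,"wz": 0,"jaw": -1},
    {"tx": 0.185,"ty": -0.388,"tz": 0,"wx": 0,"wy": 0,"wz": 0,"jaw": -1},
    {"tx": 0.129,"ty": -0.271,"tz": 0,"wx": 0,"wy": 0,"wz": 0,"jaw": -1},
    {"tx": 0,"ty": 0,"tz": 0,"wx": 0,"wy": 0,"wz": 0,"jaw": -1},
    {"tx": 0,"ty": 0,"tz": 0,"wx": 0,"wy": 0,"wz": 0,"jaw": -1}
  ]
}}

```text
time: 11.05
tool_pos: [473.3, -206.9, 70.4]
tcp_rot: [1.568, 0.443, 0.782]
contact_force: [-0.3, -0.2, -2.9]
grip_width: 63.7
```

{"name": "arm_command", "arguments": {
  "plan": [
    {"tx": 0.043,"ty": -0.09,"tz": 0,"wx": 0,"wy": 0,"wz": 0,"jaw": -1},
    {"tx": 0.043,"ty": -0.09,"tz": 0,"wx": 0,"wy": 0,"wz": 0,"jaw": -1},
    {"tx": 0.043,"ty": -0.09,"tz": 0,"wx": 0,"wy": 0,"wz": 0,"jaw": -1},
    {"tx": 0.022,"ty": -0.045,"tz": 0,"wx": 0,"wy": 0,"wz": 0,"jaw": -1},
    {"tx": 0,"ty": 0,"tz": 0,"wx": 0,"wy": 0,"wz": 0,"jaw": -1}
  ]
}}

```text
time: 11.55
tool_pos: [473.3, -206.9, 66.9]
tcp_rot: [1.568, 0.443, 0.782]
contact_force: [0.2, -0.6, -1.4]
grip_width: 64.1
```

{"name": "arm_command", "arguments": {
  "plan": [
    {"tx": 0.022,"ty": -0.045,"tz": 0,"wx": 0,"wy": 0,"wz": 0,"jaw": -1},
    {"tx": 0.022,"ty": -0.045,"tz": 0,"wx": 0,"wy": 0,"wz": 0,"jaw": -1},
    {"tx": 0,"ty": 0,"tz": 0,"wx": 0,"wy": 0,"wz": 0,"jaw": -1}
  ]
}}

```text
time: 11.85
tool_pos: [473.3, -206.9, 65.8]
tcp_rot: [1.568, 0.443, 0.782]
contact_force: [-0.2, 0.0, -2.0]
grip_width: 63.9
```

{"name": "arm_command", "arguments": {
  "plan": [
    {"tx": 0.022,"ty": -0.045,"tz": 0,"wx": 0,"wy": 0,"wz": 0,"jaw": -1},
    {"tx": 0,"ty": 0,"tz": 0,"wx": 0,"wy": 0,"wz": 0,"jaw": -1}
  ]
}}

```text
time: 12.05
tool_pos: [473.3, -206.9, 65.7]
tcp_rot: [1.568, 0.442, 0.782]
contact_force: [-0.9, -0.2, 1.2]
grip_width: 63.7
```

{"name": "arm_command", "arguments": {
  "plan": [
    {"tx": 0.022,"ty": -0.045,"tz": 0,"wx": 0,"wy": 0,"wz": 0,"jaw": -1},
    {"tx": 0,"ty": 0,"tz": 0,"wx": 0,"wy": 0,"wz": 0,"jaw": -1}
  ]
}}

```text
time: 12.25
tool_pos: [473.3, -206.9, 65.6]
tcp_rot: [1.568, 0.441, 0.782]
contact_force: [-2.6, -1.4, 5.1]
grip_width: 64.0
```

{"name": "arm_command", "arguments": {
  "plan": [
    {"tx": 0,"ty": 0,"tz": 0,"wx": 0,"wy": 0,"wz": 0,"jaw": 0.6},
    {"tx": 0,"ty": 0,"tz": 0,"wx": 0,"wy": 0,"wz": 0,"jaw": 0.8},
    {"tx": 0,"ty": 0,"tz": 0,"wx": 0,"wy": 0,"wz": 0,"jaw": 1},
    {"tx": 0,"ty": 0,"tz": 0,"wx": 0,"wy": 0,"wz": 0,"jaw": 1},
    {"tx": 0,"ty": 0,"tz": 0,"wx": 0,"wy": 0,"wz": 0,"jaw": 1}
  ]
}}

```text
time: 12.75
tool_pos: [473.3, -206.8, 64.9]
tcp_rot: [1.568, 0.443, 0.782]
contact_force: [0.1, 0.3, 1.0]
grip_width: 91.5
```

Run:
```python
from plan import *
o=log(); T=Tobs(o); print(T[:3,3],o['contact_force'],o['grip_width'])
Tg=np.load('Tg1.npy'); h=np.radians(85.3)
Cw=np.eye(4); Cw[:3,:3]=np.c_[[np.cos(h),np.sin(h),0],[-np.sin(h),np.cos(h),0],[0,0,1]]; Cw[:3,3]=[505.5,-211.6,0]
M=T@np.linalg.inv(Tg)@Cw; print(M.round(3)); np.save('chan_stand.npy',M)
im=imaging.capture('wrist'); cv2.imwrite('pics/w5.png',im)
```

```text
[ 473.30323171 -206.83272197   64.8508189 ] [0.07225591 0.25322766 0.9699656 ] 91.53514022786946
[[-2.00000e-03 -7.08000e-01 -7.06000e-01  4.93474e+02]
 [ 5.00000e-03  7.06000e-01 -7.08000e-01 -1.86717e+02]
 [ 1.00000e+00 -5.00000e-03  2.00000e-03  6.42880e+01]
 [ 0.00000e+00  0.00000e+00  0.00000e+00  1.00000e+00]]
```

View pics/w5.png

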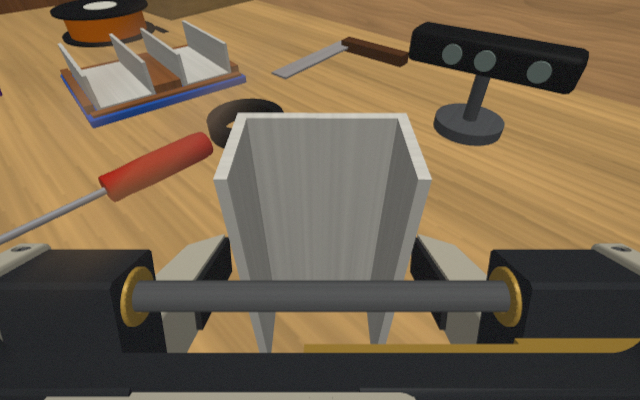

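```bash
cat > t2.py <<'E'
from plan import *
p,_=fit(); o=log(); q=np.array(o['joint_positions']); T=Tobs(o); up=np.array([0,0,1.])
M=np.load('chan_stand.npy'); J2=T[:3,2]
C=M[:3,3]; 
def tips(T0,T1,n):
    Tr=np.linalg.inv(T0)@T1; w=R.from_matrix(Tr[:3,:3]).as_rotvec()/n; D=R.from_rotvec(w).as_matrix()
    A=sum(np.linalg.matrix_power(D,k) for k in range(n)); St=np.eye(4);St[:3,:3]=D;St[:3,3]=np.linalg.solve(A,Tr[:3,3]); X=T0.copy()
    for k in range(n):
        X=X@St
        if k%3==2: 
            t=X[:3,3]+22*X[:3,0]; print('    tip along az45 from web %.0f z %.0f ; cam z %.0f'%((t-C)@az(45),t[2],(X@[-136,78,0,1])[2]))
Tb=T.copy(); Tb[:3,3]-=100*T[:3,0]
g2=np.array([*(C-14*az(45))[:2],66])
b=az(225)*np.sin(np.radians(62))-up*np.cos(np.radians(62))
W=[('back',Tb,8),('high',pose([450,-230,330],45,5,J2),18),('over',pose([540,-140,300],225,25,J2),12),('pre2',pose(g2-110*b,225,62,J2),16),('g2',pose(g2,225,62,J2),10)]
for n,T1,k in W:
    print(n); q=check(T,T1,q,p,k); rows(T,T1,k); tips(T,T1,k); T=T1
E
python3 t2.py
```

```text
back
  q [-1.28  0.77  1.84  0.94  1.41 -1.11] speedfrac 0.09 cost 1.9e-20 margin 0.86 path zmin 70
8 x {'tx': -1.25, 'ty': 0.0, 'tz': 0.0, 'wx': 0.0, 'wy': -0.0, 'wz': 0.0}
    tip along az45 from web -42 z 71 ; cam z 210
    tip along az45 from web -76 z 88 ; cam z 226
high
  q [-0.68  0.24  1.44  0.09  1.46  0.1 ] speedfrac 0.24 cost 1.5e-28 margin 1.01 path zmin 121
18 x {'tx': -0.855, 'ty': 1.046, 'tz': 0.002, 'wx': 0.0, 'wy': 0.0, 'wz': -0.058}
    tip along az45 from web -108 z 135 ; cam z 290
    tip along az45 from web -111 z 172 ; cam z 339
    tip along az45 from web -108 z 210 ; cam z 384
    tip along az45 from web -98 z 246 ; cam z 422
    tip along az45 from web -81 z 280 ; cam z 453
    tip along az45 from web -60 z 311 ; cam z 475
over
  q [-0.2   0.53  1.15 -0.36  1.7   0.58] speedfrac 0.19 cost 1.3e-29 margin 0.64 path zmin 303
12 x {'tx': 0.087, 'ty': 1.112, 'tz': -0.003, 'wx': 0.0, 'wy': -0.0, 'wz': -0.044}
    tip along az45 from web -29 z 310 ; cam z 464
    tip along az45 from web 1 z 305 ; cam z 447
    tip along az45 from web 30 z 296 ; cam z 423
    tip along az45 from web 58 z 283 ; cam z 393
pre2
  q [-0.02  1.03  1.06 -0.73  1.87  0.86] speedfrac 0.13 cost 2.3e-28 margin 0.27 path zmin 119
16 x {'tx': 0.784, 'ty': 0.874, 'tz': -0.002, 'wx': 0.0, 'wy': -0.0, 'wz': -0.04}
    tip along az45 from web 68 z 251 ; cam z 344
    tip along az45 from web 74 z 219 ; cam z 293
    tip along az45 from web 77 z 185 ; cam z 240
    tip along az45 from web 75 z 152 ; cam z 186
    tip along az45 from web 69 z 119 ; cam z 132
g2
  q [-0.13  0.99  1.34 -0.78  1.64  0.96] speedfrac 0.10 cost 6.5e-18 margin 0.22 path zmin 67
10 x {'tx': 1.1, 'ty': 0.0, 'tz': 0.0, 'wx': -0.0, 'wy': 0.0, 'wz': -0.0}
    tip along az45 from web 37 z 93 ; cam z 99
    tip along az45 from web 8 z 78 ; cam z 83
    tip along az45 from web -21 z 62 ; cam z 68
```

{"name": "arm_command", "arguments": {
  "plan": [
    {"tx": -1.25,"ty": 0,"tz": 0,"wx": 0,"wy": 0,"wz": 0,"jaw": 1},
    {"tx": -1.25,"ty": 0,"tz": 0,"wx": 0,"wy": 0,"wz": 0,"jaw": 1},
    {"tx": -1.25,"ty": 0,"tz": 0,"wx": 0,"wy": 0,"wz": 0,"jaw": 1},
    {"tx": -1.25,"ty": 0,"tz": 0,"wx": 0,"wy": 0,"wz": 0,"jaw": 1},
    {"tx": -1.25,"ty": 0,"tz": 0,"wx": 0,"wy": 0,"wz": 0,"jaw": 1},
    {"tx": -1.25,"ty": 0,"tz": 0,"wx": 0,"wy": 0,"wz": 0,"jaw": 1},
    {"tx": -1.25,"ty": 0,"tz": 0,"wx": 0,"wy": 0,"wz": 0,"jaw": 1},
    {"tx": -1.25,"ty": 0,"tz": 0,"wx": 0,"wy": 0,"wz": 0,"jaw": 1}
  ]
}}

```text
time: 13.6
tool_pos: [408.5, -271.3, 108.2]
tcp_rot: [1.568, 0.443, 0.782]
contact_force: [0.4, 0.4, -0.1]
grip_width: 91.9
```

{"name": "arm_command", "arguments": {
  "plan": [
    {"tx": -0.855,"ty": 1.046,"tz": 0,"wx": 0,"wy": 0,"wz": -0.058,"jaw": 1},
    {"tx": -0.855,"ty": 1.046,"tz": 0,"wx": 0,"wy": 0,"wz": -0.058,"jaw": 1},
    {"tx": -0.855,"ty": 1.046,"tz": 0,"wx": 0,"wy": 0,"wz": -0.058,"jaw": 1},
    {"tx": -0.855,"ty": 1.046,"tz": 0,"wx": 0,"wy": 0,"wz": -0.058,"jaw": 1},
    {"tx": -0.855,"ty": 1.046,"tz": 0,"wx": 0,"wy": 0,"wz": -0.058,"jaw": 1},
    {"tx": -0.855,"ty": 1.046,"tz": 0,"wx": 0,"wy": 0,"wz": -0.058,"jaw": 1},
    {"tx": -0.855,"ty": 1.046,"tz": 0,"wx": 0,"wy": 0,"wz": -0.058,"jaw": 1},
    {"tx": -0.855,"ty": 1.046,"tz": 0,"wx": 0,"wy": 0,"wz": -0.058,"jaw": 1},
    {"tx": -0.855,"ty": 1.046,"tz": 0,"wx": 0,"wy": 0,"wz": -0.058,"jaw": 1},
    {"tx": -0.855,"ty": 1.046,"tz": 0,"wx": 0,"wy": 0,"wz": -0.058,"jaw": 1},
    {"tx": -0.855,"ty": 1.046,"tz": 0,"wx": 0,"wy": 0,"wz": -0.058,"jaw": 1},
    {"tx": -0.855,"ty": 1.046,"tz": 0,"wx": 0,"wy": 0,"wz": -0.058,"jaw": 1},
    {"tx": -0.855,"ty": 1.046,"tz": 0,"wx": 0,"wy": 0,"wz": -0.058,"jaw": 1},
    {"tx": -0.855,"ty": 1.046,"tz": 0,"wx": 0,"wy": 0,"wz": -0.058,"jaw": 1},
    {"tx": -0.855,"ty": 1.046,"tz": 0,"wx": 0,"wy": 0,"wz": -0.058,"jaw": 1},
    {"tx": -0.855,"ty": 1.046,"tz": 0,"wx": 0,"wy": 0,"wz": -0.058,"jaw": 1},
    {"tx": -0.855,"ty": 1.046,"tz": 0,"wx": 0,"wy": 0,"wz": -0.058,"jaw": 1},
    {"tx": -0.855,"ty": 1.046,"tz": 0,"wx": 0,"wy": 0,"wz": -0.058,"jaw": 1}
  ]
}}

```text
time: 15.4
tool_pos: [449.2, -229.6, 333.7]
tcp_rot: [1.539, 1.49, 0.75]
contact_force: [-0.8, 0.3, -0.5]
grip_width: 92.0
```

{"name": "arm_command", "arguments": {
  "plan": [
    {"tx": 0.087,"ty": 1.112,"tz": 0,"wx": 0,"wy": 0,"wz": -0.044,"jaw": 1},
    {"tx": 0.087,"ty": 1.112,"tz": 0,"wx": 0,"wy": 0,"wz": -0.044,"jaw": 1},
    {"tx": 0.087,"ty": 1.112,"tz": 0,"wx": 0,"wy": 0,"wz": -0.044,"jaw": 1},
    {"tx": 0.087,"ty": 1.112,"tz": 0,"wx": 0,"wy": 0,"wz": -0.044,"jaw": 1},
    {"tx": 0.087,"ty": 1.112,"tz": 0,"wx": 0,"wy": 0,"wz": -0.044,"jaw": 1},
    {"tx": 0.087,"ty": 1.112,"tz": 0,"wx": 0,"wy": 0,"wz": -0.044,"jaw": 1},
    {"tx": 0.087,"ty": 1.112,"tz": 0,"wx": 0,"wy": 0,"wz": -0.044,"jaw": 1},
    {"tx": 0.087,"ty": 1.112,"tz": 0,"wx": 0,"wy": 0,"wz": -0.044,"jaw": 1},
    {"tx": 0.087,"ty": 1.112,"tz": 0,"wx": 0,"wy": 0,"wz": -0.044,"jaw": 1},
    {"tx": 0.087,"ty": 1.112,"tz": 0,"wx": 0,"wy": 0,"wz": -0.044,"jaw": 1},
    {"tx": 0.087,"ty": 1.112,"tz": 0,"wx": 0,"wy": 0,"wz": -0.044,"jaw": 1},
    {"tx": 0.087,"ty": 1.112,"tz": 0,"wx": 0,"wy": 0,"wz": -0.044,"jaw": 1},
    {"tx": 0,"ty": 0,"tz": 0,"wx": 0,"wy": 0,"wz": 0,"jaw": 1}
  ]
}}

```text
time: 16.7
tool_pos: [541.0, -137.9, 300.2]
tcp_rot: [-1.572, 1.125, -2.359]
contact_force: [0.5, 0.5, 0.2]
grip_width: 92.1
```

Run:
```python
from plan import *
o=log(); T=Tobs(o); print(o['time'],T[:3,3],T[:3,0],fit())
C=cam('top'); print('depthcam',px2w(C,[(331,134),(377,124),(331,128),(378,120),(352,140)],92).round())
im=imaging.capture('wrist'); cv2.imwrite('pics/w6.png',im)
im=imaging.capture('side'); crop(im,200,100,460,300,3,'pics/s6.png')
im=imaging.capture('top'); cv2.imwrite('pics/t6.png',im)
```

```text
16.7 [ 541.03769907 -137.86663914  300.23217613] [-0.30592957 -0.30447603 -0.90205401] (array([2.24148674e+02, 5.03211620e+02, 3.79480919e+02, 2.96044906e+02,
       7.63757040e+01, 3.41350843e-02, 8.62222901e-01, 4.50032503e+01]), np.float64(0.5748425452841275))
depthcam [[ 732.  -77.   92.]
 [ 762. -225.   92.]
 [ 751.  -78.   92.]
 [ 775. -229.   92.]
 [ 711. -144.   92.]]
```

View pics/w6.png

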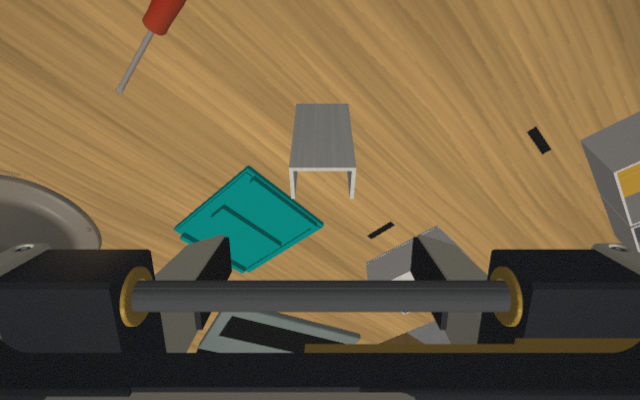

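View pics/s6.png

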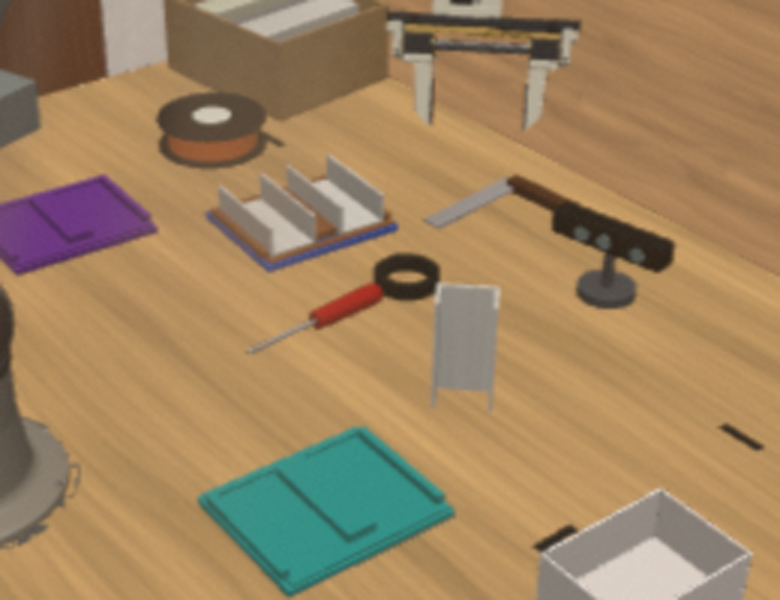

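Run:
```python
from plan import *
o=load()[-1]; C=cam('wrist',o); M=np.load('chan_stand.npy')
pts=[(65,-32,0),(65,32,0),(65,-32,40),(65,32,40),(-65,-32,0),(-65,32,0)]
W=(np.c_[np.array(pts),np.ones(6)]@M.T)[:,:3]; print(w2px(C,W).round(1))
crop(cv2.imread('pics/w6.png'),270,90,380,210,6,'pics/c6.png')
C=cam('top'); print(w2px(C,W).round(1)); crop(cv2.imread('pics/t6.png'),330,170,410,240,8,'pics/c7.png')
```

```text
[[355.2 166.5]
 [287.8 166.5]
 [352.7 197.8]
 [290.4 197.7]
 [347.9 102.8]
 [295.9 102.8]]
[[375.7 199.1]
 [361.4 214.1]
 [385.3 208.1]
 [370.9 223.2]
 [371.  203.4]
 [357.9 217.1]]
```

View pics/c6.png

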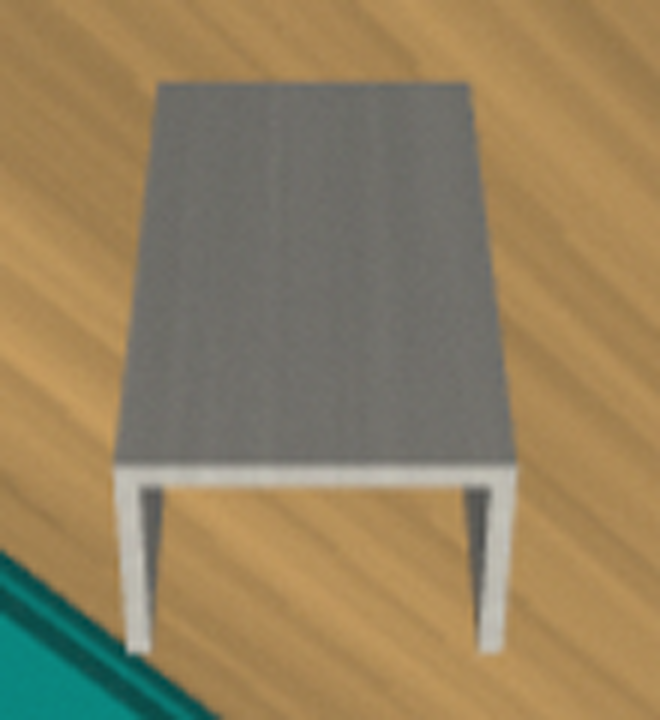

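View pics/c7.png

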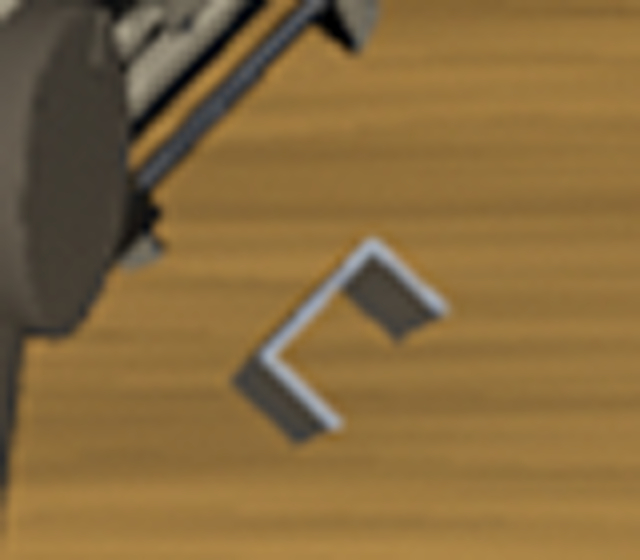

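Run:
```python
from plan import *
p,_=fit(); o=load()[-1]; q=np.array(o['joint_positions']); T=Tobs(o); up=np.array([0,0,1.])
b=az(225)*np.sin(np.radians(62))-up*np.cos(np.radians(62)); g2=np.array([483.6,-198,66]); J2=az(-45)
for T1,k in [(pose(g2-110*b,225,62,J2),16),(pose(g2,225,62,J2),10)]:
    q=check(T,T1,q,p,k); rows(T,T1,k); T=T1
```

```text
q [-0.03  1.02  1.07 -0.73  1.87  0.85] speedfrac 0.12 cost 9.9e-29 margin 0.27 path zmin 119
16 x {'tx': 0.775, 'ty': 0.858, 'tz': 0.012, 'wx': -0.0, 'wy': -0.0, 'wz': -0.04}
  q [-0.13  0.99  1.34 -0.78  1.64  0.96] speedfrac 0.10 cost 5.3e-18 margin 0.22 path zmin 67
10 x {'tx': 1.1, 'ty': -0.0, 'tz': 0.0, 'wx': 0.0, 'wy': -0.0, 'wz': -0.0}
```

{"name": "arm_command", "arguments": {
  "plan": [
    {"tx": 0.775,"ty": 0.858,"tz": 0.012,"wx": 0,"wy": 0,"wz": -0.04,"jaw": 1},
    {"tx": 0.775,"ty": 0.858,"tz": 0.012,"wx": 0,"wy": 0,"wz": -0.04,"jaw": 1},
    {"tx": 0.775,"ty": 0.858,"tz": 0.012,"wx": 0,"wy": 0,"wz": -0.04,"jaw": 1},
    {"tx": 0.775,"ty": 0.858,"tz": 0.012,"wx": 0,"wy": 0,"wz": -0.04,"jaw": 1},
    {"tx": 0.775,"ty": 0.858,"tz": 0.012,"wx": 0,"wy": 0,"wz": -0.04,"jaw": 1},
    {"tx": 0.775,"ty": 0.858,"tz": 0.012,"wx": 0,"wy": 0,"wz": -0.04,"jaw": 1},
    {"tx": 0.775,"ty": 0.858,"tz": 0.012,"wx": 0,"wy": 0,"wz": -0.04,"jaw": 1},
    {"tx": 0.775,"ty": 0.858,"tz": 0.012,"wx": 0,"wy": 0,"wz": -0.04,"jaw": 1},
    {"tx": 0.775,"ty": 0.858,"tz": 0.012,"wx": 0,"wy": 0,"wz": -0.04,"jaw": 1},
    {"tx": 0.775,"ty": 0.858,"tz": 0.012,"wx": 0,"wy": 0,"wz": -0.04,"jaw": 1},
    {"tx": 0.775,"ty": 0.858,"tz": 0.012,"wx": 0,"wy": 0,"wz": -0.04,"jaw": 1},
    {"tx": 0.775,"ty": 0.858,"tz": 0.012,"wx": 0,"wy": 0,"wz": -0.04,"jaw": 1},
    {"tx": 0.775,"ty": 0.858,"tz": 0.012,"wx": 0,"wy": 0,"wz": -0.04,"jaw": 1},
    {"tx": 0.775,"ty": 0.858,"tz": 0.012,"wx": 0,"wy": 0,"wz": -0.04,"jaw": 1},
    {"tx": 0.775,"ty": 0.858,"tz": 0.012,"wx": 0,"wy": 0,"wz": -0.04,"jaw": 1},
    {"tx": 0.775,"ty": 0.858,"tz": 0.012,"wx": 0,"wy": 0,"wz": -0.04,"jaw": 1},
    {"tx": 0,"ty": 0,"tz": 0,"wx": 0,"wy": 0,"wz": 0,"jaw": 1},
    {"tx": 0,"ty": 0,"tz": 0,"wx": 0,"wy": 0,"wz": 0,"jaw": 1}
  ]
}}

```text
time: 18.65
tool_pos: [554.4, -128.4, 120.1]
tcp_rot: [-1.569, 0.486, -2.357]
contact_force: [-0.2, 0.3, 0.2]
grip_width: 91.7
```

Run:
```python
from plan import *
o=log(); T=Tobs(o); up=np.array([0,0,1.])
g2=np.array([483.6,-198,66]); J2=az(-45)
rows(T,pose(g2,225,62,J2),10); print(T.round(3))
im=imaging.capture('wrist'); cv2.imwrite('pics/w7.png',im)
```

```text
10 x {'tx': 1.1, 'ty': 0.013, 'tz': -0.008, 'wx': -0.0, 'wy': -0.0, 'wz': 0.0}
[[-6.26000e-01  3.32000e-01  7.06000e-01  5.54414e+02]
 [-6.25000e-01  3.29000e-01 -7.08000e-01 -1.28425e+02]
 [-4.67000e-01 -8.84000e-01  2.00000e-03  1.20061e+02]
 [ 0.00000e+00  0.00000e+00  0.00000e+00  1.00000e+00]]
```

View pics/w7.png

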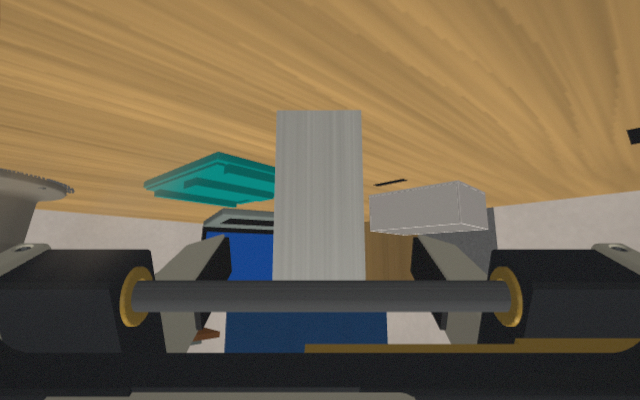

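{"name": "arm_command", "arguments": {
  "plan": [
    {"tx": 1.1,"ty": 0.013,"tz": -0.008,"wx": 0,"wy": 0,"wz": 0,"jaw": 1},
    {"tx": 1.1,"ty": 0.013,"tz": -0.008,"wx": 0,"wy": 0,"wz": 0,"jaw": 1},
    {"tx": 1.1,"ty": 0.013,"tz": -0.008,"wx": 0,"wy": 0,"wz": 0,"jaw": 1},
    {"tx": 1.1,"ty": 0.013,"tz": -0.008,"wx": 0,"wy": 0,"wz": 0,"jaw": 1},
    {"tx": 1.1,"ty": 0.013,"tz": -0.008,"wx": 0,"wy": 0,"wz": 0,"jaw": 1},
    {"tx": 1.1,"ty": 0.013,"tz": -0.008,"wx": 0,"wy": 0,"wz": 0,"jaw": 1},
    {"tx": 1.1,"ty": 0.013,"tz": -0.008,"wx": 0,"wy": 0,"wz": 0,"jaw": 1},
    {"tx": 1.1,"ty": 0.013,"tz": -0.008,"wx": 0,"wy": 0,"wz": 0,"jaw": 1},
    {"tx": 1.1,"ty": 0.013,"tz": -0.008,"wx": 0,"wy": 0,"wz": 0,"jaw": 1},
    {"tx": 1.1,"ty": 0.013,"tz": -0.008,"wx": 0,"wy": 0,"wz": 0,"jaw": 1},
    {"tx": 0,"ty": 0,"tz": 0,"wx": 0,"wy": 0,"wz": 0,"jaw": 1},
    {"tx": 0,"ty": 0,"tz": 0,"wx": 0,"wy": 0,"wz": 0,"jaw": 1}
  ]
}}

```text
time: 19.9
tool_pos: [485.4, -196.5, 68.2]
tcp_rot: [-1.568, 0.487, -2.358]
contact_force: [-0.1, 0.4, 1.0]
grip_width: 91.7
```

Run:
```python
from plan import *
o=log(); T=Tobs(o); print(T[:3,3]+3*T[:3,0],o['contact_force'])
im=imaging.capture('wrist'); cv2.imwrite('pics/w8.png',im)
```

```text
[ 483.51659658 -198.40063194   66.78554779] [-0.08953224  0.43782483  0.9972361 ]
```

View pics/w8.png

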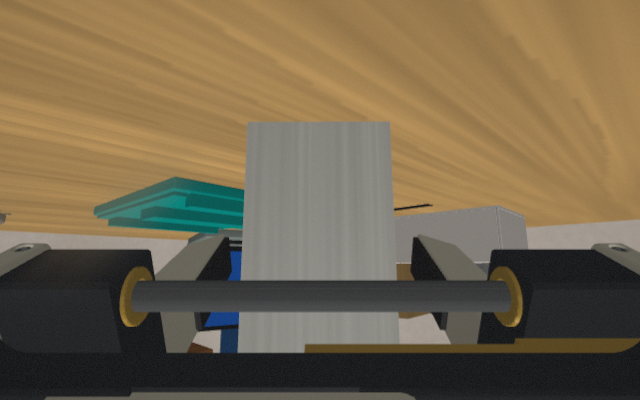

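Run:
```python
from plan import *
o=load()[-1]; C=cam('wrist',o); w=px2w(C,[(248,122),(390,122)],0); print(w,np.linalg.norm(w[0]-w[1]),w.mean(0)); T=Tobs(o); g=T[:3,3]+3*T[:3,0]
print('web dist ahead of grasp toward az45:',(w.mean(0)-g)@az(45),'lateral',(w.mean(0)-g)@az(-45))
```

```text
[[ 4.70487429e+02 -1.65282032e+02  7.10542736e-15]
 [ 5.15651138e+02 -2.11121497e+02  0.00000000e+00]] 64.3507360214755 [ 4.93069284e+02 -1.88201765e+02  3.55271368e-15]
web dist ahead of grasp toward az45: 13.966458091103718 lateral -0.45691841590086124
```

{"name": "arm_command", "arguments": {
  "plan": [
    {"tx": 0,"ty": 0,"tz": 0,"wx": 0,"wy": 0,"wz": 0,"jaw": -1},
    {"tx": 0,"ty": 0,"tz": 0,"wx": 0,"wy": 0,"wz": 0,"jaw": -1},
    {"tx": 0,"ty": 0,"tz": 0,"wx": 0,"wy": 0,"wz": 0,"jaw": -1},
    {"tx": 0,"ty": 0,"tz": 0,"wx": 0,"wy": 0,"wz": 0,"jaw": -1},
    {"tx": 0,"ty": 0,"tz": 0,"wx": 0,"wy": 0,"wz": 0,"jaw": -1},
    {"tx": 0,"ty": 0,"tz": 0,"wx": 0,"wy": 0,"wz": 0,"jaw": -1},
    {"tx": 0,"ty": 0,"tz": 0,"wx": 0,"wy": 0,"wz": 0,"jaw": -1},
    {"tx": 0,"ty": 0,"tz": 0,"wx": 0,"wy": 0,"wz": 0,"jaw": -1},
    {"tx": 0,"ty": 0,"tz": 0,"wx": 0,"wy": 0,"wz": 0,"jaw": -1},
    {"tx": 0,"ty": 0,"tz": 0,"wx": 0,"wy": 0,"wz": 0,"jaw": -1}
  ]
}}

```text
time: 20.95
tool_pos: [485.5, -196.3, 68.2]
tcp_rot: [-1.568, 0.487, -2.357]
contact_force: [0.8, 2.3, 0.2]
grip_width: 64.0
```

Run:
```python
from plan import *
o=log(); T=Tobs(o); Cw=np.eye(4); Cw[:3,:3]=np.c_[[0,0,1],az(135),az(225)]; Cw[:3,3]=[493.2,-188.3,65]
np.save('TC.npy',np.linalg.inv(T)@Cw); print(T.round(3))
T1=T.copy();T1[2,3]+=115; rows(T,T1,10)
D=T1.copy(); D[:3,:3]=T1[:3,:3]@R.from_rotvec([0,0,np.pi/2]).as_matrix(); g=T1[:3,3]+3*T1[:3,0]; D[:3,3]=g-3*D[:3,0]
rows(T1,D,18); p,_=fit(); q=check(T1,D,np.array(o['joint_positions']),p,18); print((D@np.load('TC.npy')).round(3))
```

```text
[[-6.26000e-01  3.33000e-01  7.06000e-01  4.85457e+02]
 [-6.24000e-01  3.29000e-01 -7.09000e-01 -1.96332e+02]
 [-4.68000e-01 -8.84000e-01  2.00000e-03  6.82080e+01]
 [ 0.00000e+00  0.00000e+00  0.00000e+00  1.00000e+00]]
10 x {'tx': -0.538, 'ty': -1.016, 'tz': 0.003, 'wx': 0.0, 'wy': 0.0, 'wz': -0.0}
18 x {'tx': 0.001, 'ty': -0.026, 'tz': 0.0, 'wx': 0.0, 'wy': 0.0, 'wz': 0.087}
  q [-0.82  0.38  1.77  0.56  1.08 -0.32] speedfrac 0.80 cost 3.7e-29 margin 0.80 path zmin 183
[[-7.07000e-01 -7.07000e-01  3.00000e-03  4.84668e+02]
 [-7.07000e-01  7.07000e-01 -3.00000e-03 -1.96741e+02]
 [ 0.00000e+00 -5.00000e-03 -1.00000e+00  1.95609e+02]
 [ 0.00000e+00  0.00000e+00  0.00000e+00  1.00000e+00]]
```

{"name": "arm_command", "arguments": {
  "plan": [
    {"tx": -0.27,"ty": -0.51,"tz": 0,"wx": 0,"wy": 0,"wz": 0,"jaw": -1},
    {"tx": -0.538,"ty": -1.016,"tz": 0.003,"wx": 0,"wy": 0,"wz": 0,"jaw": -1},
    {"tx": -0.538,"ty": -1.016,"tz": 0.003,"wx": 0,"wy": 0,"wz": 0,"jaw": -1},
    {"tx": -0.538,"ty": -1.016,"tz": 0.003,"wx": 0,"wy": 0,"wz": 0,"jaw": -1},
    {"tx": -0.538,"ty": -1.016,"tz": 0.003,"wx": 0,"wy": 0,"wz": 0,"jaw": -1},
    {"tx": -0.538,"ty": -1.016,"tz": 0.003,"wx": 0,"wy": 0,"wz": 0,"jaw": -1},
    {"tx": -0.538,"ty": -1.016,"tz": 0.003,"wx": 0,"wy": 0,"wz": 0,"jaw": -1},
    {"tx": -0.538,"ty": -1.016,"tz": 0.003,"wx": 0,"wy": 0,"wz": 0,"jaw": -1},
    {"tx": -0.538,"ty": -1.016,"tz": 0.003,"wx": 0,"wy": 0,"wz": 0,"jaw": -1},
    {"tx": -0.538,"ty": -1.016,"tz": 0.003,"wx": 0,"wy": 0,"wz": 0,"jaw": -1},
    {"tx": -0.27,"ty": -0.51,"tz": 0,"wx": 0,"wy": 0,"wz": 0,"jaw": -1}
  ]
}}

```text
time: 22.05
tool_pos: [485.6, -196.4, 184.5]
tcp_rot: [-1.567, 0.488, -2.357]
contact_force: [-0.2, 0.4, -1.9]
grip_width: 63.9
```

{"name": "arm_command", "arguments": {
  "plan": [
    {"tx": 0.001,"ty": -0.026,"tz": 0,"wx": 0,"wy": 0,"wz": 0.087,"jaw": -1},
    {"tx": 0.001,"ty": -0.026,"tz": 0,"wx": 0,"wy": 0,"wz": 0.087,"jaw": -1},
    {"tx": 0.001,"ty": -0.026,"tz": 0,"wx": 0,"wy": 0,"wz": 0.087,"jaw": -1},
    {"tx": 0.001,"ty": -0.026,"tz": 0,"wx": 0,"wy": 0,"wz": 0.087,"jaw": -1},
    {"tx": 0.001,"ty": -0.026,"tz": 0,"wx": 0,"wy": 0,"wz": 0.087,"jaw": -1},
    {"tx": 0.001,"ty": -0.026,"tz": 0,"wx": 0,"wy": 0,"wz": 0.087,"jaw": -1},
    {"tx": 0.001,"ty": -0.026,"tz": 0,"wx": 0,"wy": 0,"wz": 0.087,"jaw": -1},
    {"tx": 0.001,"ty": -0.026,"tz": 0,"wx": 0,"wy": 0,"wz": 0.087,"jaw": -1},
    {"tx": 0.001,"ty": -0.026,"tz": 0,"wx": 0,"wy": 0,"wz": 0.087,"jaw": -1},
    {"tx": 0.001,"ty": -0.026,"tz": 0,"wx": 0,"wy": 0,"wz": 0.087,"jaw": -1},
    {"tx": 0.001,"ty": -0.026,"tz": 0,"wx": 0,"wy": 0,"wz": 0.087,"jaw": -1},
    {"tx": 0.001,"ty": -0.026,"tz": 0,"wx": 0,"wy": 0,"wz": 0.087,"jaw": -1},
    {"tx": 0.001,"ty": -0.026,"tz": 0,"wx": 0,"wy": 0,"wz": 0.087,"jaw": -1},
    {"tx": 0.001,"ty": -0.026,"tz": 0,"wx": 0,"wy": 0,"wz": 0.087,"jaw": -1},
    {"tx": 0.001,"ty": -0.026,"tz": 0,"wx": 0,"wy": 0,"wz": 0.087,"jaw": -1},
    {"tx": 0.001,"ty": -0.026,"tz": 0,"wx": 0,"wy": 0,"wz": 0.087,"jaw": -1},
    {"tx": 0.001,"ty": -0.026,"tz": 0,"wx": 0,"wy": 0,"wz": 0.087,"jaw": -1},
    {"tx": 0.001,"ty": -0.026,"tz": 0,"wx": 0,"wy": 0,"wz": 0.087,"jaw": -1},
    {"tx": 0,"ty": 0,"tz": 0,"wx": 0,"wy": 0,"wz": 0,"jaw": -1}
  ]
}}

```text
time: 23.95
tool_pos: [481.1, -200.0, 183.6]
tcp_rot: [1.571, 1.088, 0.782]
contact_force: [-0.4, -0.4, -1.9]
grip_width: 64.0
```

Run:
```python
from plan import *
o=log(); T=Tobs(o); print(o['time'],o['grip_width'],o['contact_force'],(T@np.load('TC.npy')).round(3))
im=imaging.capture('wrist'); cv2.imwrite('pics/w9.png',im)
im=imaging.capture('side'); crop(im,200,100,460,300,3,'pics/s9.png')
```

```text
23.95 63.97280365499855 [-0.44111152 -0.39450988 -1.94669299] [[-7.08000e-01 -7.06000e-01 -2.00000e-03  4.83273e+02]
 [-7.06000e-01  7.08000e-01 -5.00000e-03 -1.97514e+02]
 [ 5.00000e-03 -2.00000e-03 -1.00000e+00  1.94740e+02]
 [ 0.00000e+00  0.00000e+00  0.00000e+00  1.00000e+00]]
```

View pics/w9.png

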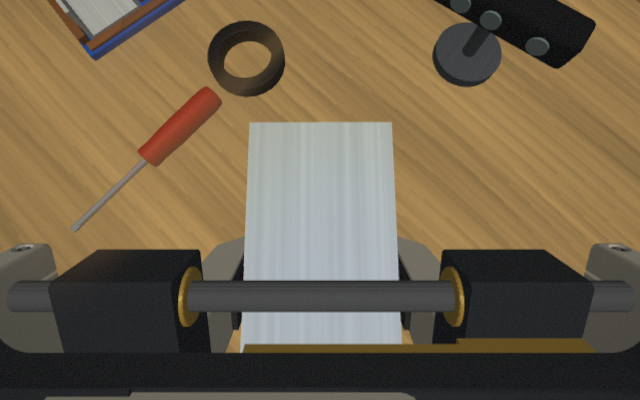

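View pics/s9.png

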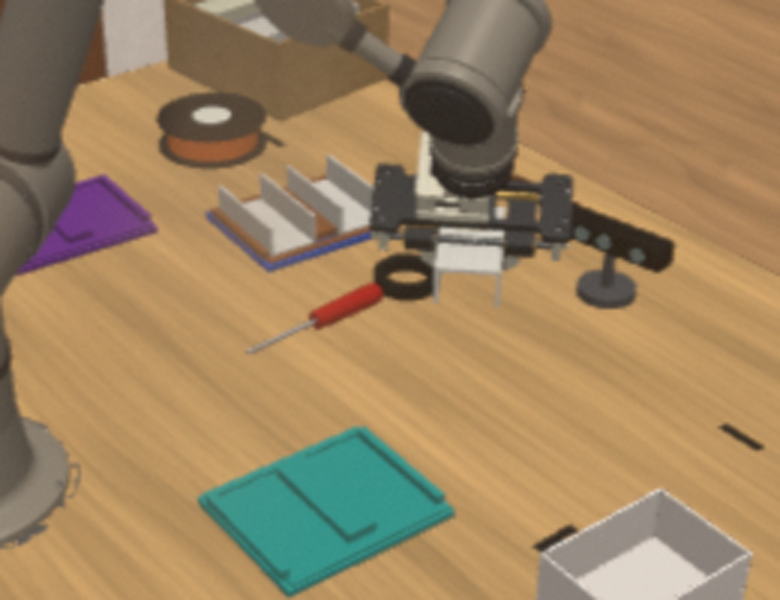

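```bash
cat >> plan.py <<'E'
def chanT(c,h):
    Cd=np.eye(4); Cd[:3,:3]=np.c_[-az(h),np.cross([0,0,-1],-az(h)),[0,0,-1]]; Cd[:3,3]=c
    return Cd@np.linalg.inv(np.load('TC.npy'))
E
python3 - <<'E'
from plan import *
p,_=fit(); o=load()[-1]; T=Tobs(o); T1=chanT([545,-15,200],84.2); rows(T,T1,14); check(T,T1,np.array(o['joint_positions']),p,14)
E
```

```text
14 x {'tx': 0.615, 'ty': 1.248, 'tz': -0.187, 'wx': -0.043, 'wy': 0.023, 'wz': 0.0}
  q [-0.42  0.48  1.58  0.48  1.28 -0.51] speedfrac 0.11 cost 4.3e-30 margin 1.00 path zmin 184
```

{"name": "arm_command", "arguments": {
  "plan": [
    {"tx": 0.615,"ty": 1.248,"tz": -0.187,"wx": -0.043,"wy": 0.023,"wz": 0,"jaw": -1},
    {"tx": 0.615,"ty": 1.248,"tz": -0.187,"wx": -0.043,"wy": 0.023,"wz": 0,"jaw": -1},
    {"tx": 0.615,"ty": 1.248,"tz": -0.187,"wx": -0.043,"wy": 0.023,"wz": 0,"jaw": -1},
    {"tx": 0.615,"ty": 1.248,"tz": -0.187,"wx": -0.043,"wy": 0.023,"wz": 0,"jaw": -1},
    {"tx": 0.615,"ty": 1.248,"tz": -0.187,"wx": -0.043,"wy": 0.023,"wz": 0,"jaw": -1},
    {"tx": 0.615,"ty": 1.248,"tz": -0.187,"wx": -0.043,"wy": 0.023,"wz": 0,"jaw": -1},
    {"tx": 0.615,"ty": 1.248,"tz": -0.187,"wx": -0.043,"wy": 0.023,"wz": 0,"jaw": -1},
    {"tx": 0.615,"ty": 1.248,"tz": -0.187,"wx": -0.043,"wy": 0.023,"wz": 0,"jaw": -1},
    {"tx": 0.615,"ty": 1.248,"tz": -0.187,"wx": -0.043,"wy": 0.023,"wz": 0,"jaw": -1},
    {"tx": 0.615,"ty": 1.248,"tz": -0.187,"wx": -0.043,"wy": 0.023,"wz": 0,"jaw": -1},
    {"tx": 0.615,"ty": 1.248,"tz": -0.187,"wx": -0.043,"wy": 0.023,"wz": 0,"jaw": -1},
    {"tx": 0.615,"ty": 1.248,"tz": -0.187,"wx": -0.043,"wy": 0.023,"wz": 0,"jaw": -1},
    {"tx": 0.615,"ty": 1.248,"tz": -0.187,"wx": -0.043,"wy": 0.023,"wz": 0,"jaw": -1},
    {"tx": 0.615,"ty": 1.248,"tz": -0.187,"wx": -0.043,"wy": 0.023,"wz": 0,"jaw": -1},
    {"tx": 0,"ty": 0,"tz": 0,"wx": 0,"wy": 0,"wz": 0,"jaw": -1},
    {"tx": 0,"ty": 0,"tz": 0,"wx": 0,"wy": 0,"wz": 0,"jaw": -1}
  ]
}}

```text
time: 25.65
tool_pos: [546.3, -17.1, 189.1]
tcp_rot: [1.579, 1.088, 1.474]
contact_force: [-0.2, 0.4, -1.1]
grip_width: 63.4
```

Run:
```python
from plan import *
o=log(); T=Tobs(o); print(o['time'],o['grip_width'],o['contact_force'],(T@np.load('TC.npy')).round(3))
im=imaging.capture('wrist'); cv2.imwrite('pics/w10.png',im)
```

```text
25.65 63.44705742454371 [-0.1948286   0.35744782 -1.07836671] [[-1.02000e-01 -9.95000e-01 -2.00000e-03  5.46460e+02]
 [-9.95000e-01  1.02000e-01 -4.00000e-03 -1.38230e+01]
 [ 5.00000e-03  2.00000e-03 -1.00000e+00  2.00248e+02]
 [ 0.00000e+00  0.00000e+00  0.00000e+00  1.00000e+00]]
```

View pics/w10.png

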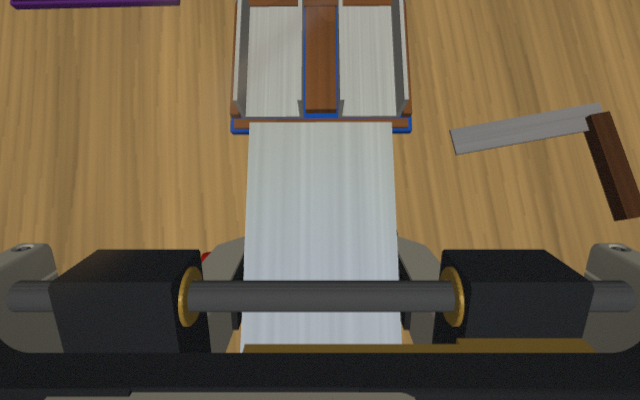

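Run:
```python
import cv2
from h import crop
crop(cv2.imread('pics/w10.png'),225,0,420,140,4,'pics/c10.png')
```

```text
(no output)
```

View pics/c10.png

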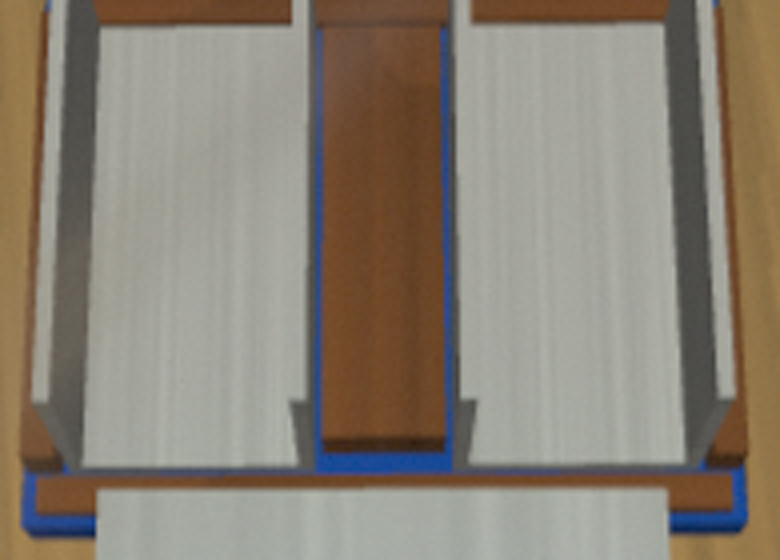

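Run:
```python
from plan import *
o=load()[-1]; C=cam('wrist',o)
def W(l,z): return px2w(C,np.array(l)/4+[225,0],z)
a=W([(33,401),(736,401)],50); print('outer near z50',a.round(1),np.linalg.norm(a[1]-a[0]),'ang',np.degrees(np.arctan2(*(a[0]-a[1])[[1,0]])))
b=W([(310,400),(457,400)],50); print('inner',b.round(1),np.linalg.norm(b[1]-b[0]),b.mean(0))
c=W([(82,467),(686,467)],14); d=W([(98,26),(665,24)],14); print(c.round(1),d.round(1),np.linalg.norm(c.mean(0)-d.mean(0)),'axis ang',np.degrees(np.arctan2(*(d.mean(0)-c.mean(0))[[1,0]])),'c',((c+d)/2).mean(0))
e=W([(314,400)],50)
near=np.vstack([a,b]).mean(0); 
for h in (83.5,84.2,85): print(h,near+65*az(h), c.mean(0)+65*az(h))
f=W([(316,467),(452,467)],10); print('gap at z10 near',f.round(1),f.mean(0),np.linalg.norm(f[1]-f[0]))
f=W([(318,27),(444,27)],10); print('gap far',f.round(1),f.mean(0),np.linalg.norm(f[1]-f[0]))
# blue board near corners z=10
g=W([(25,505),(746,505)],10); print('board',g.round(1),np.linalg.norm(g[1]-g[0]),np.degrees(np.arctan2(*(g[0]-g[1])[[1,0]])),g.mean(0)+80*az(84.2))
# own chan far edge z=200 : check
h=px2w(C,[(249,122),(392,122)],200.2); print('held far edge',h.round(1),'pred',(Tobs(o)@np.load('TC.npy')@np.array([[-65,32,0,1],[-65,-32,0,1]]).T).T.round(1))
```

```text
outer near z50 [[481.1 145.9  50. ]
 [643.9 128.5  50. ]] 163.69090321866486 ang 173.89435389343393
inner [[545.4 139.3  50. ]
 [579.4 135.7  50. ]] 34.23374031076864 [562.38270372 137.50614679  50.        ]
[[484.6 145.4  14. ]
 [639.9 128.8  14. ]] [[497.1 275.2  14. ]
 [653.3 258.9  14. ]] 130.67429719082656 axis ang 84.30538185213744 c [568.74261878 202.08229812  14.        ]
83.5 [569.79781822 201.95595634  50.        ] [569.6176653  201.64976585  14.        ]
84.2 [569.00826864 202.04103179  50.        ] [568.82811572 201.73484131  14.        ]
85 [568.10473261 202.12644109  50.        ] [567.92457968 201.82025061  14.        ]
gap at z10 near [[544.8 140.7  10. ]
 [580.2 137.   10. ]] [562.50803176 138.85238981  10.        ] 35.59805250822824
gap far [[557.9 271.7  10. ]
 [593.  267.9  10. ]] [575.41311379 269.8298027   10.        ] 35.299283879076455
board [[468.4 138.3  10. ]
 [655.  118.4  10. ]] 187.65618294374238 173.9155180024969 [569.77143464 207.91080071  10.        ]
held far edge [[521.5  54.5 200.2]
 [585.8  47.7 200.2]] pred [[521.2  54.1 200.    1. ]
 [584.9  47.6 199.9   1. ]]
```

Run:
```python
from plan import *
p,_=fit(); o=load()[-1]; T=Tobs(o); T1=chanT([568.5,202,160],84.1); rows(T,T1,14); q=check(T,T1,np.array(o['joint_positions']),p,14)
T2=chanT([568.5,202,100],84.1); rows(T1,T2,8); check(T1,T2,q,p,6)
```

```text
14 x {'tx': 0.976, 'ty': 1.238, 'tz': -0.004, 'wx': 0.0, 'wy': -0.0, 'wz': 0.0}
  q [-0.03  0.54  1.61  0.57  1.03 -0.23] speedfrac 0.11 cost 6.4e-18 margin 0.75 path zmin 149
8 x {'tx': 0.663, 'ty': -0.351, 'tz': 0.002, 'wx': -0.0, 'wy': -0.0, 'wz': -0.0}
  q [-0.03  0.62  1.66  0.63  0.92 -0.32] speedfrac 0.06 cost 1.0e-19 margin 0.64 path zmin 89
```

{"name": "arm_command", "arguments": {
  "plan": [
    {"tx": 0.976,"ty": 1.238,"tz": -0.004,"wx": 0,"wy": 0,"wz": 0,"jaw": -1},
    {"tx": 0.976,"ty": 1.238,"tz": -0.004,"wx": 0,"wy": 0,"wz": 0,"jaw": -1},
    {"tx": 0.976,"ty": 1.238,"tz": -0.004,"wx": 0,"wy": 0,"wz": 0,"jaw": -1},
    {"tx": 0.976,"ty": 1.238,"tz": -0.004,"wx": 0,"wy": 0,"wz": 0,"jaw": -1},
    {"tx": 0.976,"ty": 1.238,"tz": -0.004,"wx": 0,"wy": 0,"wz": 0,"jaw": -1},
    {"tx": 0.976,"ty": 1.238,"tz": -0.004,"wx": 0,"wy": 0,"wz": 0,"jaw": -1},
    {"tx": 0.976,"ty": 1.238,"tz": -0.004,"wx": 0,"wy": 0,"wz": 0,"jaw": -1},
    {"tx": 0.976,"ty": 1.238,"tz": -0.004,"wx": 0,"wy": 0,"wz": 0,"jaw": -1},
    {"tx": 0.976,"ty": 1.238,"tz": -0.004,"wx": 0,"wy": 0,"wz": 0,"jaw": -1},
    {"tx": 0.976,"ty": 1.238,"tz": -0.004,"wx": 0,"wy": 0,"wz": 0,"jaw": -1},
    {"tx": 0.976,"ty": 1.238,"tz": -0.004,"wx": 0,"wy": 0,"wz": 0,"jaw": -1},
    {"tx": 0.976,"ty": 1.238,"tz": -0.004,"wx": 0,"wy": 0,"wz": 0,"jaw": -1},
    {"tx": 0.976,"ty": 1.238,"tz": -0.004,"wx": 0,"wy": 0,"wz": 0,"jaw": -1},
    {"tx": 0.976,"ty": 1.238,"tz": -0.004,"wx": 0,"wy": 0,"wz": 0,"jaw": -1},
    {"tx": 0,"ty": 0,"tz": 0,"wx": 0,"wy": 0,"wz": 0,"jaw": -1},
    {"tx": 0,"ty": 0,"tz": 0,"wx": 0,"wy": 0,"wz": 0,"jaw": -1}
  ]
}}

```text
time: 27.3
tool_pos: [568.2, 198.9, 148.4]
tcp_rot: [1.579, 1.088, 1.474]
contact_force: [-0.9, 0.4, -2.2]
grip_width: 64.0
```

Run:
```python
from plan import *
o=log(); T=Tobs(o); print(o['time'],o['grip_width'],o['contact_force'],(T@np.load('TC.npy')).round(3))
rows(T,chanT([568.5,202,100],84.1),10)
im=imaging.capture('wrist'); cv2.imwrite('pics/w11.png',im); crop(im,200,60,440,260,3,'pics/c11.png')
```

```text
27.3 64.03484801926403 [-0.8849956   0.35890572 -2.19833943] [[-1.01000e-01 -9.95000e-01 -2.00000e-03  5.68357e+02]
 [-9.95000e-01  1.01000e-01 -4.00000e-03  2.02180e+02]
 [ 5.00000e-03  2.00000e-03 -1.00000e+00  1.59554e+02]
 [ 0.00000e+00  0.00000e+00  0.00000e+00  1.00000e+00]]
10 x {'tx': 0.527, 'ty': -0.278, 'tz': 0.004, 'wx': 0.0, 'wy': -0.0, 'wz': 0.0}
```

View pics/c11.png

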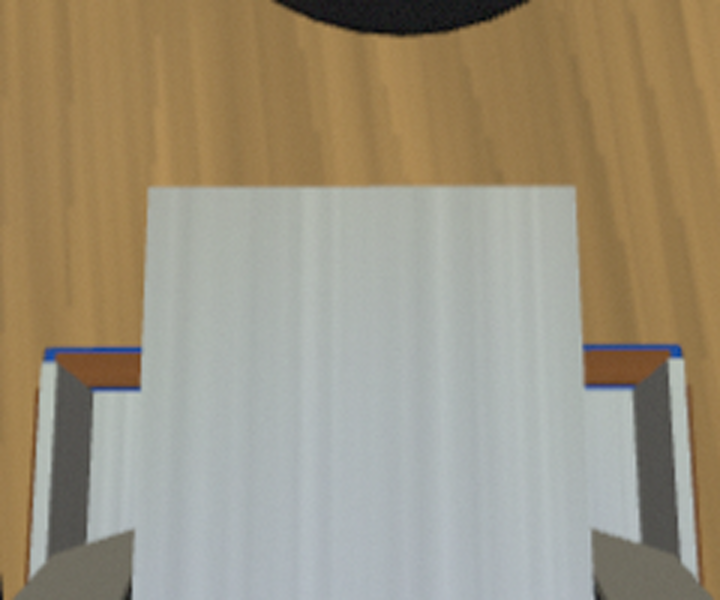

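Run:
```python
from plan import *
o=load()[-1]; C=cam('wrist',o)
def W(l,z): return px2w(C,np.array(l)/3+[200,60],z)
a=W([(42,361),(686,357)],50); print(a.round(1),np.linalg.norm(a[0]-a[1]),a.mean(0)-65*az(84.1),np.degrees(np.arctan2(*(a[0]-a[1])[[1,0]])))
d=W([(92,390),(634,387)],14); print(d.round(1),d.mean(0)-65*az(84.1))
h=W([(148,187),(575,186)],159.5); print(h.round(1),h.mean(0)-65*az(84.1),np.degrees(np.arctan2(*(h[0]-h[1])[[1,0]])))
```

```text
[[493.8 275.6  50. ]
 [657.5 259.4  50. ]] 164.54040713498821 [568.95957542 202.82535502  50.        ] 174.34253418806293
[[497.1 275.5  14. ]
 [653.5 259.9  14. ]] [568.61156866 203.00352829  14.        ]
[[543.5 270.4 159.5]
 [607.6 263.7 159.5]] [568.86369288 202.39165689 159.5       ] 174.0731781205445
```

Run:
```python
from plan import *
o=load()[-1]; T=Tobs(o); M=T@np.load('TC.npy')
T1=T.copy(); T1[:3,3]+=[0,0.2,60-M[2,3]]; rows(T,T1,18); print(T[:3,:3].T@[0,0,-.1])
```

```text
18 x {'tx': 0.49, 'ty': -0.256, 'tz': 0.002, 'wx': -0.0, 'wy': 0.0, 'wz': -0.0}
[ 0.08858653 -0.04639255  0.00039793]
```

{"name": "arm_command", "arguments": {
  "plan": [
    {"tx": 0.49,"ty": -0.256,"tz": 0.002,"wx": 0,"wy": 0,"wz": 0,"jaw": -1},
    {"tx": 0.49,"ty": -0.256,"tz": 0.002,"wx": 0,"wy": 0,"wz": 0,"jaw": -1},
    {"tx": 0.49,"ty": -0.256,"tz": 0.002,"wx": 0,"wy": 0,"wz": 0,"jaw": -1},
    {"tx": 0.49,"ty": -0.256,"tz": 0.002,"wx": 0,"wy": 0,"wz": 0,"jaw": -1},
    {"tx": 0.49,"ty": -0.256,"tz": 0.002,"wx": 0,"wy": 0,"wz": 0,"jaw": -1},
    {"tx": 0.49,"ty": -0.256,"tz": 0.002,"wx": 0,"wy": 0,"wz": 0,"jaw": -1},
    {"tx": 0.49,"ty": -0.256,"tz": 0.002,"wx": 0,"wy": 0,"wz": 0,"jaw": -1},
    {"tx": 0.49,"ty": -0.256,"tz": 0.002,"wx": 0,"wy": 0,"wz": 0,"jaw": -1},
    {"tx": 0.49,"ty": -0.256,"tz": 0.002,"wx": 0,"wy": 0,"wz": 0,"jaw": -1},
    {"tx": 0.49,"ty": -0.256,"tz": 0.002,"wx": 0,"wy": 0,"wz": 0,"jaw": -1},
    {"tx": 0,"ty": 0,"tz": 0,"wx": 0,"wy": 0,"wz": 0,"jaw": -1}
  ]
}}

```text
time: 28.45
tool_pos: [567.9, 198.5, 92.4]
tcp_rot: [1.582, 1.088, 1.476]
contact_force: [-0.6, 0.4, -1.1]
grip_width: 63.9
```

Run:
```python
from plan import *
o=log(); T=Tobs(o); print(o['time'],o['contact_force'],(T@np.load('TC.npy'))[:3,3].round(2))
im=imaging.capture('side'); crop(im,250,130,370,220,6,'pics/s12.png')
im=imaging.capture('wrist'); crop(im,200,60,440,260,3,'pics/c12.png')
```

```text
28.45 [-0.59979059  0.39389549 -1.10667076] [568.06 201.79 103.54]
```

View pics/s12.png

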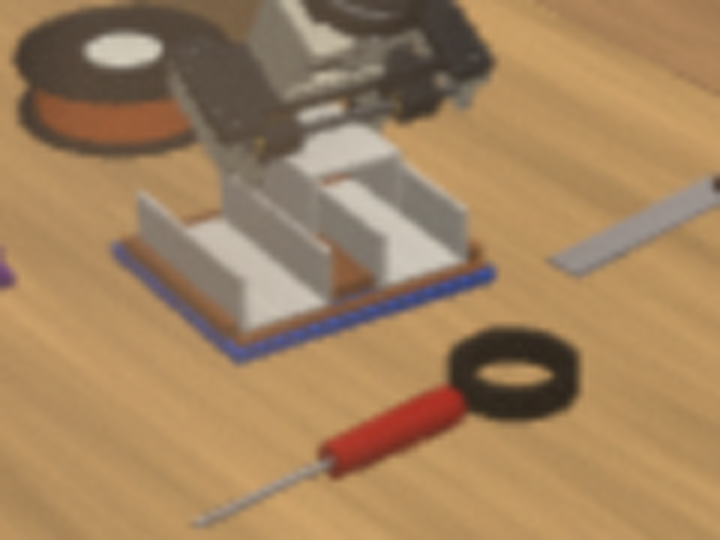

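View pics/c12.png

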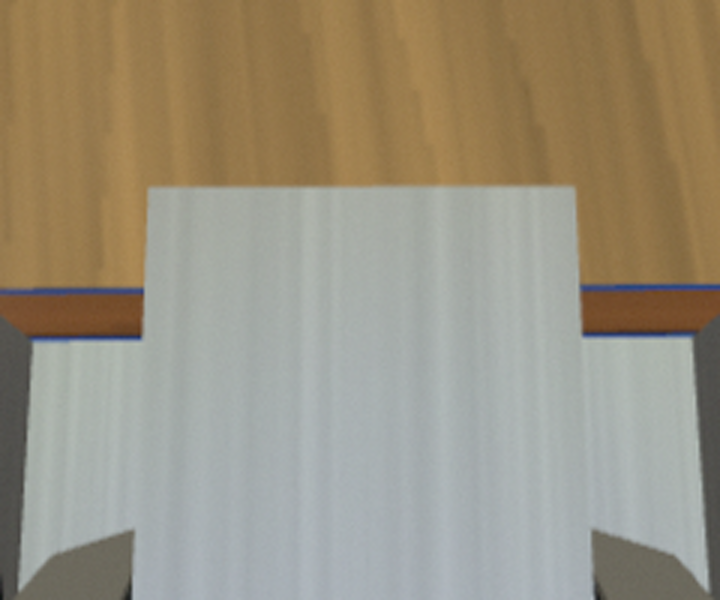

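Run:
```python
from plan import *
o=load()[-1]; C=cam('wrist',o); T=Tobs(o); M=T@np.load('TC.npy')
def W(l,z): return px2w(C,np.array(l)/3+[200,60],z)
d=W([(32,342),(692,337)],14); print(d.round(1),np.linalg.norm(d[0]-d[1]),d.mean(0)-65*az(84.1),np.degrees(np.arctan2(*(d[0]-d[1])[[1,0]])))
h=W([(148,187),(575,186)],M[2,3]); print(h.round(1),h.mean(0)-65*az(84.1),np.degrees(np.arctan2(*(h[0]-h[1])[[1,0]])))
T1=T.copy(); T1[:3,3]+=[0.2,0.7,58-M[2,3]]; rows(T,T1,14)
```

```text
[[497.2 274.6  14. ]
 [652.4 259.2  14. ]] 155.9768338109665 [568.12835522 202.26824862  14.        ] 174.3489262430368
[[543.3 270.  103.5]
 [607.3 263.3 103.5]] [568.60830358 201.97753427 103.53644216] 173.9900551451218
14 x {'tx': 0.29, 'ty': -0.146, 'tz': 0.003, 'wx': -0.0, 'wy': 0.0, 'wz': -0.0}
```

{"name": "arm_command", "arguments": {
  "plan": [
    {"tx": 0.29,"ty": -0.146,"tz": 0,"wx": 0,"wy": 0,"wz": 0,"jaw": -1},
    {"tx": 0.29,"ty": -0.146,"tz": 0,"wx": 0,"wy": 0,"wz": 0,"jaw": -1},
    {"tx": 0.29,"ty": -0.146,"tz": 0,"wx": 0,"wy": 0,"wz": 0,"jaw": -1},
    {"tx": 0.29,"ty": -0.146,"tz": 0,"wx": 0,"wy": 0,"wz": 0,"jaw": -1},
    {"tx": 0.29,"ty": -0.146,"tz": 0,"wx": 0,"wy": 0,"wz": 0,"jaw": -1},
    {"tx": 0.29,"ty": -0.146,"tz": 0,"wx": 0,"wy": 0,"wz": 0,"jaw": -1},
    {"tx": 0.29,"ty": -0.146,"tz": 0,"wx": 0,"wy": 0,"wz": 0,"jaw": -1},
    {"tx": 0.29,"ty": -0.146,"tz": 0,"wx": 0,"wy": 0,"wz": 0,"jaw": -1},
    {"tx": 0.29,"ty": -0.146,"tz": 0,"wx": 0,"wy": 0,"wz": 0,"jaw": -1},
    {"tx": 0.29,"ty": -0.146,"tz": 0,"wx": 0,"wy": 0,"wz": 0,"jaw": -1},
    {"tx": 0.29,"ty": -0.146,"tz": 0,"wx": 0,"wy": 0,"wz": 0,"jaw": -1},
    {"tx": 0.29,"ty": -0.146,"tz": 0,"wx": 0,"wy": 0,"wz": 0,"jaw": -1},
    {"tx": 0.29,"ty": -0.146,"tz": 0,"wx": 0,"wy": 0,"wz": 0,"jaw": -1},
    {"tx": 0,"ty": 0,"tz": 0,"wx": 0,"wy": 0,"wz": 0,"jaw": -1},
    {"tx": 0,"ty": 0,"tz": 0,"wx": 0,"wy": 0,"wz": 0,"jaw": -1}
  ]
}}

```text
time: 30.05
tool_pos: [568.2, 199.2, 51.0]
tcp_rot: [1.579, 1.088, 1.473]
contact_force: [-0.6, 0.2, -0.4]
grip_width: 64.0
```

Run:
```python
from plan import *
o=log(); T=Tobs(o); print(o['time'],o['contact_force'],(T@np.load('TC.npy')).round(3))
im=imaging.capture('side'); crop(im,250,130,370,220,6,'pics/s13.png')
im=imaging.capture('wrist'); cv2.imwrite('pics/w13.png',im)
```

```text
30.05 [-0.5652734   0.18009309 -0.39715428] [[-1.02000e-01 -9.95000e-01 -2.00000e-03  5.68380e+02]
 [-9.95000e-01  1.02000e-01 -4.00000e-03  2.02495e+02]
 [ 4.00000e-03  2.00000e-03 -1.00000e+00  6.21680e+01]
 [ 0.00000e+00  0.00000e+00  0.00000e+00  1.00000e+00]]
```

View pics/s13.png

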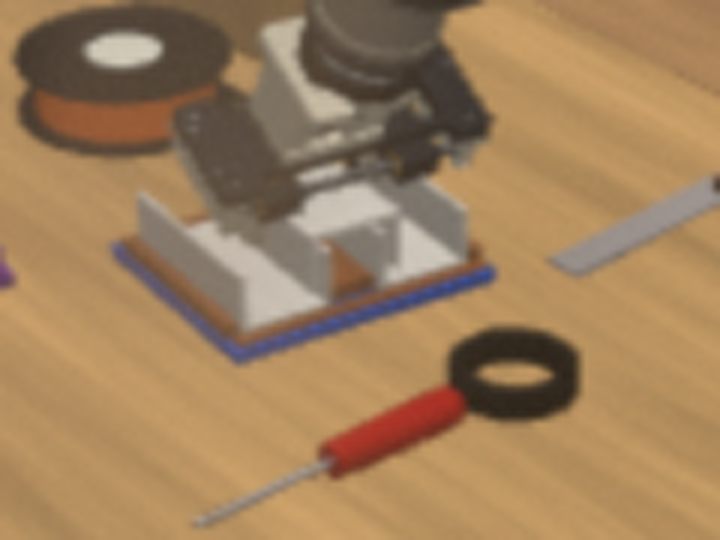

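View pics/w13.png

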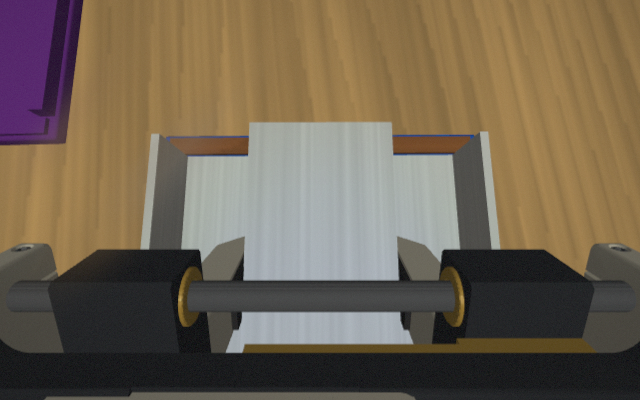

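{"name": "arm_command", "arguments": {
  "plan": [
    {"tx": 0.089,"ty": -0.046,"tz": 0,"wx": 0,"wy": 0,"wz": 0,"jaw": -1},
    {"tx": 0.089,"ty": -0.046,"tz": 0,"wx": 0,"wy": 0,"wz": 0,"jaw": -1},
    {"tx": 0.089,"ty": -0.046,"tz": 0,"wx": 0,"wy": 0,"wz": 0,"jaw": -1},
    {"tx": 0.089,"ty": -0.046,"tz": 0,"wx": 0,"wy": 0,"wz": 0,"jaw": -1},
    {"tx": 0.089,"ty": -0.046,"tz": 0,"wx": 0,"wy": 0,"wz": 0,"jaw": -1},
    {"tx": 0.089,"ty": -0.046,"tz": 0,"wx": 0,"wy": 0,"wz": 0,"jaw": -1},
    {"tx": 0,"ty": 0,"tz": 0,"wx": 0,"wy": 0,"wz": 0,"jaw": -1}
  ]
}}

```text
time: 30.85
tool_pos: [568.1, 199.3, 44.9]
tcp_rot: [1.58, 1.088, 1.474]
contact_force: [-0.3, -0.2, -1.1]
grip_width: 63.7
```

{"name": "arm_command", "arguments": {
  "plan": [
    {"tx": 0.045,"ty": -0.023,"tz": 0,"wx": 0,"wy": 0,"wz": 0,"jaw": -1},
    {"tx": 0.045,"ty": -0.023,"tz": 0,"wx": 0,"wy": 0,"wz": 0,"jaw": -1},
    {"tx": 0,"ty": 0,"tz": 0,"wx": 0,"wy": 0,"wz": 0,"jaw": -1}
  ]
}}

```text
time: 31.15
tool_pos: [568.2, 199.3, 44.0]
tcp_rot: [1.579, 1.088, 1.473]
contact_force: [0.1, -0.1, -1.8]
grip_width: 64.1
```

{"name": "arm_command", "arguments": {
  "plan": [
    {"tx": 0.045,"ty": -0.023,"tz": 0,"wx": 0,"wy": 0,"wz": 0,"jaw": -1},
    {"tx": 0.045,"ty": -0.023,"tz": 0,"wx": 0,"wy": 0,"wz": 0,"jaw": -1},
    {"tx": 0,"ty": 0,"tz": 0,"wx": 0,"wy": 0,"wz": 0,"jaw": -1}
  ]
}}

```text
time: 31.45
tool_pos: [568.2, 199.3, 43.0]
tcp_rot: [1.579, 1.088, 1.473]
contact_force: [-0.5, 0.1, -1.1]
grip_width: 64.0
```

{"name": "arm_command", "arguments": {
  "plan": [
    {"tx": 0.045,"ty": -0.023,"tz": 0,"wx": 0,"wy": 0,"wz": 0,"jaw": -1},
    {"tx": 0,"ty": 0,"tz": 0,"wx": 0,"wy": 0,"wz": 0,"jaw": -1}
  ]
}}

```text
time: 31.65
tool_pos: [568.2, 199.3, 42.5]
tcp_rot: [1.579, 1.088, 1.473]
contact_force: [-0.2, -0.1, -1.8]
grip_width: 63.5
```

{"name": "arm_command", "arguments": {
  "plan": [
    {"tx": 0.045,"ty": -0.023,"tz": 0,"wx": 0,"wy": 0,"wz": 0,"jaw": -1},
    {"tx": 0,"ty": 0,"tz": 0,"wx": 0,"wy": 0,"wz": 0,"jaw": -1}
  ]
}}

```text
time: 31.85
tool_pos: [568.2, 199.3, 42.3]
tcp_rot: [1.579, 1.088, 1.473]
contact_force: [-0.5, -0.6, 0.5]
grip_width: 63.8
```

{"name": "arm_command", "arguments": {
  "plan": [
    {"tx": 0.045,"ty": -0.023,"tz": 0,"wx": 0,"wy": 0,"wz": 0,"jaw": -1},
    {"tx": 0,"ty": 0,"tz": 0,"wx": 0,"wy": 0,"wz": 0,"jaw": -1}
  ]
}}

```text
time: 32.05
tool_pos: [568.3, 199.4, 42.1]
tcp_rot: [1.578, 1.088, 1.472]
contact_force: [-2.6, -2.5, 5.0]
grip_width: 64.0
```

{"name": "arm_command", "arguments": {
  "plan": [
    {"tx": 0,"ty": 0,"tz": 0,"wx": 0,"wy": 0,"wz": 0,"jaw": 0.45},
    {"tx": 0,"ty": 0,"tz": 0,"wx": 0,"wy": 0,"wz": 0,"jaw": 0.55},
    {"tx": 0,"ty": 0,"tz": 0,"wx": 0,"wy": 0,"wz": 0,"jaw": 0.65},
    {"tx": 0,"ty": 0,"tz": 0,"wx": 0,"wy": 0,"wz": 0,"jaw": 0.65},
    {"tx": 0,"ty": 0,"tz": 0,"wx": 0,"wy": 0,"wz": 0,"jaw": 0.65}
  ]
}}

```text
time: 32.55
tool_pos: [568.2, 199.3, 41.4]
tcp_rot: [1.579, 1.088, 1.473]
contact_force: [0.1, -0.4, 0.1]
grip_width: 75.5
```

Run:
```python
from plan import *
o=log(); T=Tobs(o); print(o['time'],o['contact_force'],(T@np.load('TC.npy'))[:3,3].round(2))
im=imaging.capture('wrist'); cv2.imwrite('pics/w14.png',im); crop(im,130,100,510,300,2,'pics/c14.png')
print(T[:3,:3].T@[0,0,1])
```

```text
32.55 [ 0.05907933 -0.37774996  0.05700167] [568.34 202.59  52.58]
[-0.88577451  0.46409886 -0.00396934]
```

View pics/c14.png

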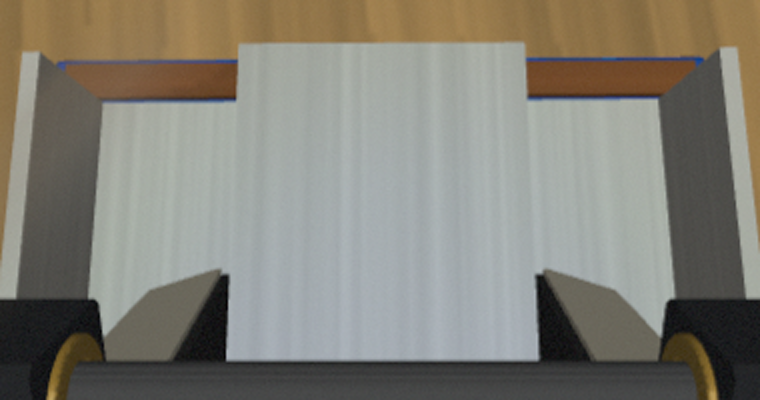

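Run:
```python
from plan import *
o=load()[-1]; C=cam('wrist',o)
def W(l,z): return px2w(C,np.array(l)/2+[130,100],z)
h=W([(238,43),(524,42)],54); a=W([(22,52),(737,47)],50); d=W([(104,100),(660,97)],14)
for x in (h,a,d): print(x.round(1),np.linalg.norm(x[0]-x[1]).round(1),x.mean(0)@az(84.2),x.mean(0)@az(-5.8),np.degrees(np.arctan2(*(x[0]-x[1])[[1,0]])))
```

```text
[[543.7 270.6  54. ]
 [607.4 264.   54. ]] 64.1 324.0541716645392 545.6245530785803 174.08875247415386
[[493.4 275.5  50. ]
 [656.8 259.2  50. ]] 164.2 324.08622851312475 545.1497859229167 174.30408664539266
[[497.8 275.8  14. ]
 [653.5 260.   14. ]] 156.5 324.69283026894294 545.6302899611243 174.2219667439856
```

{"name": "arm_command", "arguments": {
  "plan": [
    {"tx": -0.354,"ty": 0.186,"tz": 0,"wx": 0,"wy": 0,"wz": 0,"jaw": 0.65},
    {"tx": -0.709,"ty": 0.371,"tz": 0,"wx": 0,"wy": 0,"wz": 0,"jaw": 0.65},
    {"tx": -0.709,"ty": 0.371,"tz": 0,"wx": 0,"wy": 0,"wz": 0,"jaw": 0.65},
    {"tx": -0.709,"ty": 0.371,"tz": 0,"wx": 0,"wy": 0,"wz": 0,"jaw": 0.65},
    {"tx": -0.886,"ty": 0.464,"tz": 0,"wx": 0,"wy": 0,"wz": 0,"jaw": 0.65},
    {"tx": -0.886,"ty": 0.464,"tz": 0,"wx": 0,"wy": 0,"wz": 0,"jaw": 0.65},
    {"tx": -0.886,"ty": 0.464,"tz": 0,"wx": 0,"wy": 0,"wz": 0,"jaw": 0.65},
    {"tx": -0.886,"ty": 0.464,"tz": 0,"wx": 0,"wy": 0,"wz": 0,"jaw": 0.65},
    {"tx": -0.886,"ty": 0.464,"tz": 0,"wx": 0,"wy": 0,"wz": 0,"jaw": 0.65},
    {"tx": -0.886,"ty": 0.464,"tz": 0,"wx": 0,"wy": 0,"wz": 0,"jaw": 0.65},
    {"tx": -0.886,"ty": 0.464,"tz": 0,"wx": 0,"wy": 0,"wz": 0,"jaw": 0.65},
    {"tx": -0.886,"ty": 0.464,"tz": 0,"wx": 0,"wy": 0,"wz": 0,"jaw": 0.65}
  ]
}}

```text
time: 33.8
tool_pos: [568.6, 199.2, 150.4]
tcp_rot: [1.579, 1.088, 1.473]
contact_force: [-0.9, -0.7, -0.3]
grip_width: 75.6
```

{"name": "arm_command", "arguments": {
  "plan": [
    {"tx": -1.14,"ty": -1.444,"tz": 0,"wx": 0,"wy": 0,"wz": 0,"jaw": 0.65},
    {"tx": -1.14,"ty": -1.444,"tz": 0,"wx": 0,"wy": 0,"wz": 0,"jaw": 0.65},
    {"tx": -1.14,"ty": -1.444,"tz": 0,"wx": 0,"wy": 0,"wz": 0,"jaw": 0.65},
    {"tx": -1.14,"ty": -1.444,"tz": 0,"wx": 0,"wy": 0,"wz": 0,"jaw": 0.65},
    {"tx": -1.14,"ty": -1.444,"tz": 0,"wx": 0,"wy": 0,"wz": 0,"jaw": 0.65},
    {"tx": -1.14,"ty": -1.444,"tz": 0,"wx": 0,"wy": 0,"wz": 0,"jaw": 0.65},
    {"tx": -1.14,"ty": -1.444,"tz": 0,"wx": 0,"wy": 0,"wz": 0,"jaw": 0.65},
    {"tx": -1.14,"ty": -1.444,"tz": 0,"wx": 0,"wy": 0,"wz": 0,"jaw": 0.65},
    {"tx": -1.14,"ty": -1.444,"tz": 0,"wx": 0,"wy": 0,"wz": 0,"jaw": 0.65},
    {"tx": -1.14,"ty": -1.444,"tz": 0,"wx": 0,"wy": 0,"wz": 0,"jaw": 0.65},
    {"tx": -1.14,"ty": -1.444,"tz": 0,"wx": 0,"wy": 0,"wz": 0,"jaw": 0.65},
    {"tx": 0,"ty": 0,"tz": 0,"wx": 0,"wy": 0,"wz": 0,"jaw": 0.65},
    {"tx": 0,"ty": 0,"tz": 0,"wx": 0,"wy": 0,"wz": 0,"jaw": 0.65}
  ]
}}

```text
time: 35.1
tool_pos: [547.9, 1.4, 187.1]
tcp_rot: [1.579, 1.088, 1.472]
contact_force: [0.6, 0.8, 0.2]
grip_width: 75.8
```

Run:
```python
from plan import *
o=log(); print(o['time'],o['tool_pos'])
im=imaging.capture('wrist'); cv2.imwrite('pics/w15.png',im); crop(im,200,0,430,150,3,'pics/c15.png')
im=imaging.capture('side'); crop(im,250,130,370,220,6,'pics/s15.png')
im=imaging.capture('top'); cv2.imwrite('pics/t15.png',im); crop(im,210,150,290,230,7,'pics/t15c.png')
```

```text
35.1 [547.94831042   1.41664628 187.13682427]
```

View pics/c15.png

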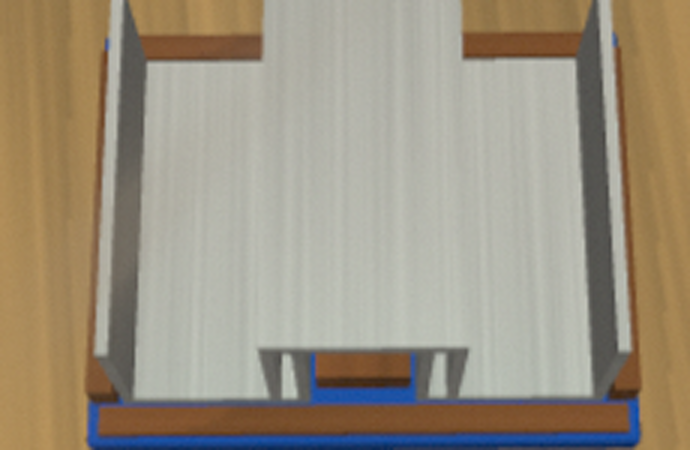

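View pics/s15.png

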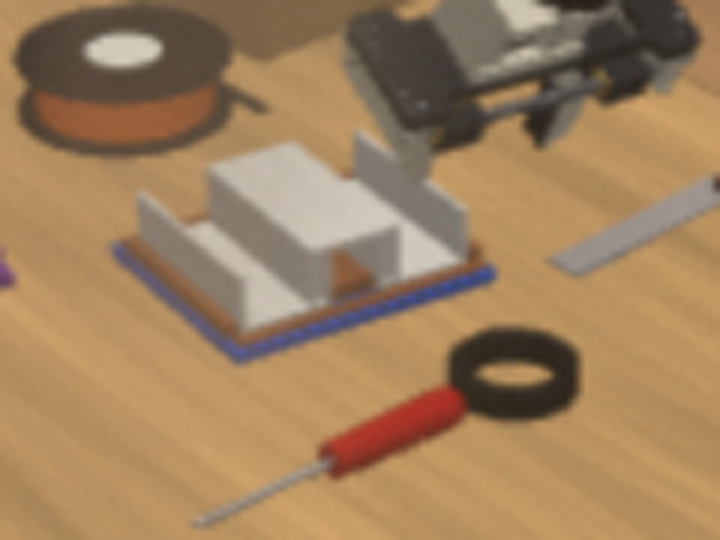

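View pics/t15.png

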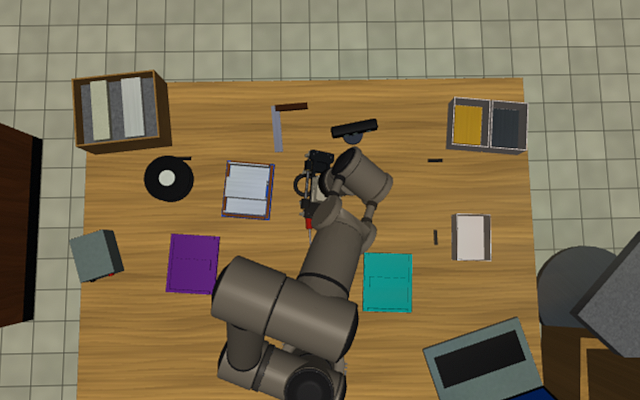

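Run:
```python
from plan import *
o=load()[-1]; C=cam('wrist',o)
def W(l,z): return px2w(C,np.array(l)/3+[200,0],z)
for x in (W([(260,349),(468,347)],54),W([(95,355),(630,353)],50)): print(x.round(1),np.linalg.norm(x[0]-x[1]).round(1),(x.mean(0)@az(84.2)).round(1),(x.mean(0)@az(-5.8)).round(1))
bot.close_job()
```

```text
[[531.5 140.6  54. ]
 [593.9 134.5  54. ]] 62.7 193.7 545.9
[[481.  145.9  50. ]
 [643.4 129.   50. ]] 163.3 193.5 545.4
the job is handed in; nothing more can be done
```

The loose channel now lies open side down across the gap between the two packed channels, with one flange inside each. I handed the job in at about 35 s.

- **What I did:** I gripped the channel across its flanges, stood it on a cut end and regripped it from the web side. I then turned it over and lowered it in 0.5 to 1 mm steps until light contact, with the wrist force reading about 5 N upward. After that I opened the jaws and backed away.
- **Fully home:** at contact the web height worked out from the arm's pose was about 53.5 mm, against the nominal 54 mm. The side view shows the channel sitting down level on their webs.
- **Ends flush:** the wrist camera put its ends within about 0.3 mm of the packed channels' ends, at both ends. It is centred over the gap to about 0.5 mm.
- **Everything else:** in the last top and side views the two packed channels and the other objects look unmoved. The arm hides part of the tape and screwdriver in the top view, but the side view shows both in place.
- **Disagreement:** the first top-camera reading placed the tray about 2 to 4 mm from where the wrist camera did. I used the closer wrist measurements. No check failed.

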